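# Set up three gel casting frames from the stack of washed trays

## Robot

A 7-joint arm with a two-finger parallel gripper is mounted at the origin on a cart in front of the work surface, level with it; the furniture and walls round the work are solid. World frame = base frame: x ahead of the robot, y to its left, z up, the work surface at z = 0. Lengths are in mm, angles in rad, forces in N, time in s.
With the tool pointing down it reaches from about 425 to 950 mm from the base axis. Payload 16.7 kg.
Tool frame: the origin (TCP) lies midway between the tips of the shut fingers; the grasp point (between the pads) lies 19 mm behind it; z points along the fingers, x is the direction in which the jaws open and shut, and the axes are right-handed (so a half turn about z gives the same grasp; the last joint's range is limited). The gripper opens to 94 mm and grips with 3 to 60 N. Pads are 16 mm wide; open, the fingers measure 119 mm over their backs; the gripper's body (75 mm by 177 mm) begins 78 mm behind the grasp point.
Start: joints at [1.169, 0.426, 0.074, 1.606, -0.034, 1.111, -0.067], TCP at [168.799, -653.515, 205.467] pointing down, gripper open.
Joint ranges: [-2.85, 2.85], [-0.5, 2.14], [-1.23, 1.37], [0.21, 2.46], [-1.02, 4.16], [0.16, 2.05], [-2.73, 2.73]. Speed limits (rad/s): [1.89, 1.89, 2.39, 2.39, 3.01, 3.01, 3.01].

## Interface

Orientations are given as a 3x3 rotation matrix whose columns are the frame's x, y, z axes.
In Python, from workcell import state, snapshot, arm gives the robot as it stands.
- The arm moves only by the tool apply_moves, never from a script. Its argument "steps" is a list of rows, each a list of 6 numbers: the shift along the tool's x, y, z in m, then the turn, a rotation vector about the tool's x, y, z in rad. A call has 1 to 12 rows; each row is the pose to reach, as a shift and turn from the pose measured when the call began, along the tool's axes at that moment; what a row does not reach only later rows make up. A row lasts 1/10 s, in which the tool goes at most 50 mm and 8.59 degrees, less where a joint would pass 70% of its speed; a pose out of reach is approached as far as the arm can. A call with a gripper value outside its range is refused whole. "hand" is the closure, from 0 (fully open) to 1 (shut), set as the call begins (left out, the last holds). The fingers move at their own pace and stop on an object; "newtons" is the grip in N (left out, the last holds). Time passes only in rows, so rows that repeat a pose let the fingers close. It gives the time, the measured TCP pose, the force and the opening at its end, in the units of the state.
- state(): the state, without advancing time (a new reading comes with each control period).
- snapshot(name): name is "scene" or "top" or "wrist"; returns a dict with "frame" (480x640x3 uint8, red, green, blue), "range_z" (480x640 float32, mm along the optical axis (not along the pixel's ray), 0 where there is no reading), "camera_matrix" (3x3 intrinsics, pixels), "extrinsics" (4x4, takes a point from camera to world coordinates); the wrist camera has in their place "mount" (4x4, takes a point from camera to tool coordinates, whose origin is the TCP and whose axes are the tool frame's). Camera axes: x right, y up, looking along -z (the intrinsics and any distortion apply to the point x, -y, -z); pixel columns grow to the right and rows downward; lengths in mm; the calibration is good to about 2 mm. The wrist camera is an equidistant fisheye: a pixel r from the principal point sees the ray r / f radians off the axis. A picture is of the moment at which its call begins: read the wrist's pose just before it.
- arm.hand_in(): hands the job in, once; it reports no verdict.
The state is a dict: "time": time; "joint_pos": joint angles; "dq": joint speeds; "effort": joint torques, N m; "eef_pos": TCP position; "eef_rot": TCP orientation; "contact_force": force on the tool from outside, world axes, zero at the start; "torque": the same for the moment, N m; "opening": opening from 0.0 (shut) to 1.0 (fully open).
Only numpy, scipy, OpenCV 4.12 (cv2) and the standard library are available. Lean on these libraries where they do the work, as an engineer would, in place of code of your own. Each camera call takes 0.05 s, during which the arm holds its last target.

## Task

Get the gel casters ready for pouring: take the crosswise stack of washed casting trays apart and lay each tray, floor down, fully home between the rubber gates of the casting frame that fits its size. Stand the wide comb across the large tray and the narrow comb across the middle tray, teeth down and feet fully down in the pockets of that frame; the small tray stays without a comb, because its wells are punched later. Leave the timer and the beaker where they stand, and let go of everything.

Things in the scene. Friction and masses are not known exactly. Their poses are not given: they have to be found in the camera images.
- tray_large_mid (a point): Largest casting tray: light grey open-ended channel 144 long, 64 wide, 20 high, floor 4, long side walls 3 thick; at the start bottom of the crosswise stack, on the bench. Point: its centre, 10 above its underside; x along its length, y across, z up; same either way round. Take it from above across its width by the two long walls, tips no lower than its underside. Sizes in mm.
- tray_middle_mid (a point): Middle-sized casting tray: light grey open-ended channel 120 long, 48 wide, 20 high, floor 4, long side walls 3 thick; at the start crosswise on the large tray's walls. Point: its centre, 10 above its underside; x along its length, y across, z up; same either way round. Take it from above across its width by the two long walls, tips no lower than its underside. Sizes in mm.
- tray_small_mid (a point): Smallest casting tray: light grey open-ended channel 84 long, 34 wide, 20 high, floor 4, long side walls 3 thick; at the start crosswise on the middle tray, top of the stack. Point: its centre, 10 above its underside; x along its length, y across, z up; same either way round. Take it from above across its width by the two long walls, tips no lower than its underside. Sizes in mm.
- comb_wide_bar (a point): Wide (8 teeth) comb: light grey bridge 52 high on two legs 78 apart inside, 7 thick, feet 14 along x; teeth between them end 5 above the feet. Bar 92 long (y), 10 thick (x), 12 high. Point: bar centre, 46 above the feet; same either way round. Pinch the bar's middle from above. Straddles the 64 mm tray. Sizes in mm.
- comb_narrow_bar (a point): Narrow (5 teeth) comb: light grey bridge 52 high on two legs 62 apart inside, 7 thick, feet 14 along x; teeth between them end 5 above the feet. Bar 76 long (y), 10 thick (x), 12 high. Point: bar centre, 46 above the feet; same either way round. Pinch the bar's middle from above. Straddles the 48 mm tray. Sizes in mm.
- caster_large: Largest casting frame, fixed, grey: platform 18 above bench between rubber gates 148 apart, lips flared, top 40 above bench. Tray 144x64 seated: centre over the origin, 28 up; free beside mid-length. Origin: centre, on bench; x along, y across. Comb pockets at x=-48 (robot's end), y=+-42.5, 18 wide, flared, floor at 18. Comb seated: bar centre x=-48, y=0, 64 up. Sizes mm.
- caster_middle: Middle casting frame, fixed, grey: platform 18 above bench between rubber gates 124 apart, lips flared, top 40 above bench. Tray 120x48 seated: centre over the origin, 28 up; free beside mid-length. Origin: centre, on bench; x along, y across. Comb pockets at x=-36 (robot's end), y=+-34.5, 18 wide, flared, floor at 18. Comb seated: bar centre x=-36, y=0, 64 up. Sizes mm.
- caster_small: Smallest casting frame, fixed, grey: platform 18 above bench between rubber gates 88 apart, lips flared, top 40 above bench. Tray 84x34 seated: centre over the origin, 28 up; free beside mid-length. Origin: centre, on bench; x along, y across. No comb pockets. Sizes in mm.
- timer: Bystander, stays where it is: off-white kitchen-type timer 64 x 66 x 19 mm lying near the front, between the combs. Origin: centre of its underside.
- beaker: Bystander, stays where it is: clear beaker, 67 mm across, 83 mm high, at the left of the work. Origin: centre of its underside.

How it is judged (in metres and radians):
At the end, for the whole second after the job is handed in: Each tray lies level in the frame of its size, within 6 mm of centre, 4 mm of seated height and 0.12 rad of square; wide comb in the large frame's pockets, narrow in the middle's, within 6 mm along, 9 mm across, 4 mm in height, upright (0.08 rad), square (0.15 rad); all released and at rest (x of tray_large_mid in the frame of caster_large between -0.006 and 0.006 m and y of tray_large_mid in the frame of caster_large between -0.006 and 0.006 m and z of tray_large_mid in the frame of caster_large between 0.024 and 0.032 m and angle between each of tray_large_mid, tray_middle_mid, tray_small_mid's own z axis and vertical below 0.06 rad and angle between the x axis of tray_large_mid and the x axis of caster_large, either way round below 0.12 rad and x of tray_middle_mid in the frame of caster_middle between -0.006 and 0.006 m and y of tray_middle_mid in the frame of caster_middle between -0.006 and 0.006 m and z of tray_middle_mid in the frame of caster_middle between 0.024 and 0.032 m and angle between the x axis of tray_middle_mid and the x axis of caster_middle, either way round below 0.12 rad and x of tray_small_mid in the frame of caster_small between -0.006 and 0.006 m and y of tray_small_mid in the frame of caster_small between -0.006 and 0.006 m and z of tray_small_mid in the frame of caster_small between 0.024 and 0.032 m and angle between the x axis of tray_small_mid and the x axis of caster_small, either way round below 0.12 rad and x of comb_wide_bar in the frame of caster_large between -0.054 and -0.042 m and y of comb_wide_bar in the frame of caster_large between -0.009 and 0.009 m and z of comb_wide_bar in the frame of caster_large between 0.06 and 0.068 m and angle between each of comb_wide_bar, comb_narrow_bar's own z axis and vertical below 0.08 rad and angle between the y axis of comb_wide_bar and the y axis of caster_large, either way round below 0.15 rad and x of comb_narrow_bar in the frame of caster_middle between -0.042 and -0.03 m and y of comb_narrow_bar in the frame of caster_middle between -0.009 and 0.009 m and z of comb_narrow_bar in the frame of caster_middle between 0.06 and 0.068 m and angle between the y axis of comb_narrow_bar and the y axis of caster_middle, either way round below 0.15 rad and linear speed of each of tray_large, tray_middle, tray_small, comb_wide, comb_narrow below 0.01 m/s and contact force between each of tray_large, tray_middle, tray_small, comb_wide, comb_narrow and the fingers below 0.1 N); the robot touches nothing.
It fails at once if the timer or the beaker is pushed more than 3 cm away (distance of any of timer, beaker from where it was at the start of the episode above 0.03 m).
It also fails if it takes over 141 s, if anything falls off the work surface, if the arm or the gripper's body presses on something with over 40 N, if the wrist force passes 120 N, or if a joint passes its speed limit or range.

## Working session

There is one attempt and no reset: what is moved stays moved. The work goes in short steps, Python scripts to look and compute and a tool call to move; the robot and the scene stay as the last step left them, time stands still between calls to the robot, and variables do not carry over. Pictures are saved under pics/ and viewed, and the job is handed in when it is done.

Besides the shell and the picture viewer there is one more tool, called in YAML: its name, and indented under it one key for each argument. apply_moves: Moves the arm, as the interface text tells. Its arguments: {"type":"object","properties":{"steps":{"type":"array"},"hand":{"type":"number"},"newtons":{"type":"number"}},"required":["steps"]}

```bash
ls; mkdir -p pics
cat > h.py <<'E'
import numpy as np, cv2
from workcell import state, snapshot, arm
def save(n,img): cv2.imwrite('pics/'+n+'.png',img[:,:,::-1])
E
python3 - <<'E'
from h import *
s=state(); print(s)
for n in ['scene','top','wrist']:
    d=snapshot(n); np.savez(''+n+'0.npz',**d); save(n+'0',d['frame']); print(n,d['camera_matrix'].tolist(), d.get('extrinsics',d.get('mount')).round(3).tolist(), [k for k in d])
E
```

```text
pics
{'time': 0.0, 'joint_pos': array([ 1.16848915,  0.42671085,  0.07382995,  1.60661128, -0.03411747,
        1.11078146, -0.06709232]), 'dq': array([-0.00039937, -0.00068178,  0.00161096,  0.00092881, -0.00049842,
       -0.00053642,  0.00135463]), 'effort': array([-1.39395383e-03, -9.35838032e+01,  3.66517402e+00, -4.54192042e+01,
       -4.89691144e-02,  2.03567895e-02,  9.26004805e-05]), 'eef_pos': array([ 168.71229618, -653.12521868,  204.78720029]), 'eef_rot': array([[ 2.50110256e-01, -9.68217288e-01, -3.77645655e-04],
       [-9.68216554e-01, -2.50110532e-01,  1.19409738e-03],
       [-1.25059888e-03,  6.69867739e-05, -9.99999216e-01]]), 'contact_force': array([-1.0433772 ,  0.43065057, -0.50502481]), 'torque': array([-0.04386345, -0.02156499, -0.00065783]), 'opening': 0.9994845773905853}
scene [[537.3581542308374, 0.0, 320.0819802535686], [0.0, 537.3581542308374, 246.25664162602143], [0.0, 0.0, 1.0]] [[0.141, 0.872, -0.468, -20.611], [-0.99, 0.126, -0.064, 19.591], [0.003, 0.472, 0.881, 1100.12], [0.0, 0.0, 0.0, 1.0]] ['frame', 'range_z', 'camera_matrix', 'extrinsics']
top [[479.11367785582433, 0.0, 322.57180003744753], [0.0, 479.11367785582433, 235.4540719125324], [0.0, 0.0, 1.0]] [[-0.012, 0.992, -0.128, 421.508], [-1.0, -0.011, 0.009, 100.038], [0.008, 0.128, 0.992, 1029.644], [0.0, 0.0, 0.0, 1.0]] ['frame', 'range_z', 'camera_matrix', 'extrinsics']
wrist [[371.64829954431775, 0.0, 320.5852485939523], [0.0, 371.64829954431775, 240.27713697001258], [0.0, 0.0, 1.0]] [[1.0, 0.0, 0.001, -0.223], [0.0, -0.971, -0.238, -68.699], [0.001, 0.238, -0.971, -179.566], [0.0, 0.0, 0.0, 1.0]] ['frame', 'range_z', 'camera_matrix', 'mount']
```

View pics/scene0.png

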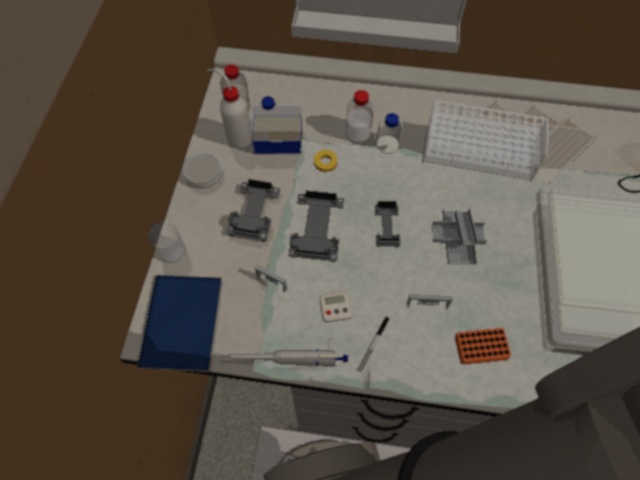

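View pics/top0.png

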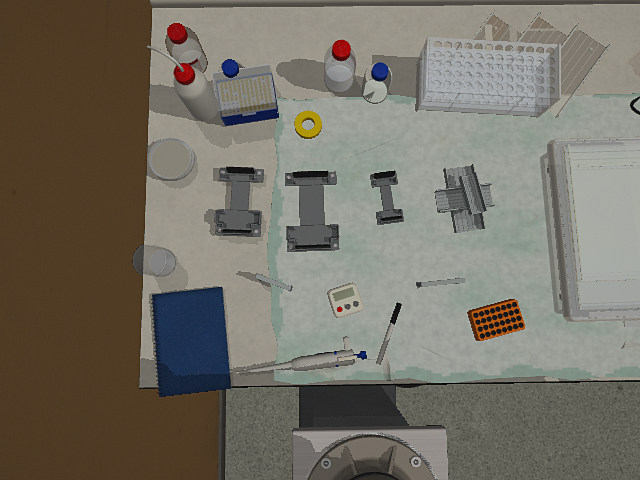

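The top view shows the frames at about (238,200) for the middle, (312,210) for the large and (387,197) for the small. The stack is near (465,198), the combs near (265,281) and (441,282), and the timer at (344,300). Next I'll turn the depth into points and measure.

```bash
cat >> h.py <<'E'
def cloud(d):
    K=d['camera_matrix'];Z=d['range_z'].astype(float);v,u=np.mgrid[:480,:640]
    x=(u-K[0,2])/K[0,0]*Z; y=(v-K[1,2])/K[1,1]*Z
    E=d['extrinsics']; P=np.stack([x,-y,-Z],-1)@E[:3,:3].T+E[:3,3]
    P[Z<=0]=np.nan
    return P
def rect(mask,P):
    q=P[mask][:,:2].astype(np.float32); return cv2.minAreaRect(q)
E
python3 - <<'E'
from h import *
for n in ['top','scene']:
    d=dict(np.load(n+'0.npz')); P=cloud(d)
    # bench height check
    X,Y,Z=P[...,0],P[...,1],P[...,2]
    f=(X>450)&(X<850)&(Y>-400)&(Y<450)
    h,e=np.histogram(Z[f],bins=np.arange(-10,90,2)); print(n,[(int(a),int(b)) for a,b in zip(e,h) if b>30])
    m=(Z>7)&(X>420)&(X<760)&(Y>-330)&(Y<330)
    k,l,st,c=cv2.connectedComponentsWithStats(m.astype(np.uint8))
    for i in range(1,k):
        if st[i,4]<25: continue
        mm=l==i; r=rect(mm,P); print(np.round(c[i]),st[i,4],np.round(r[0],1),np.round(r[1],1),round(r[2],1),'zmax',np.nanpercentile(Z[mm],[50,98]).round(1))
E
```

```text
top [(-6, 321), (-4, 2389), (-2, 6240), (0, 9102), (2, 14704), (4, 15357), (6, 6633), (8, 1224), (10, 251), (12, 303), (14, 827), (16, 1960), (18, 2298), (20, 1190), (22, 564), (24, 471), (26, 462), (28, 769), (30, 827), (32, 509), (34, 331), (36, 417), (38, 513), (40, 397), (42, 267), (44, 249), (46, 189), (48, 109), (50, 139), (52, 176), (54, 108), (56, 110), (58, 166), (60, 176), (62, 192), (64, 100), (66, 58), (68, 61), (70, 82), (72, 305), (74, 563), (76, 447), (78, 212), (80, 179), (82, 191), (84, 164), (86, 304)]
[464. 197.] 1903 [ 629.3 -215.8] [147.1 128.5] 6.8 zmax [28.6 60.7]
[239. 204.] 2318 [627.7 268.7] [ 96.6 148. ] 87.3 zmax [19.  40.6]
[311. 214.] 3171 [600.6 121.4] [133.1 195. ] 89.5 zmax [18.9 40.8]
[386. 197.] 1016 [630.3 -48.3] [117.3  58.8] 7.3 zmax [19.3 41.6]
[278. 226.] 26 [576.7 188.3] [13.1 18.5] 70.9 zmax [ 7.8 10.4]
[274. 282.] 206 [453.8 192.4] [77. 14.] 68.9 zmax [52.2 55.3]
[440. 282.] 267 [ 451.2 -155.5] [ 22.7 109.3] 10.5 zmax [51.9 56.3]
[344. 291.] 373 [436.2  47.2] [67.3 29.4] 89.3 zmax [17.2 21.2]
[216. 293.] 162 [433.2 316.6] [26.2 25.2] 89.3 zm
[... 436 characters left out ...]
6, 72), (68, 75), (70, 152), (72, 347), (74, 455), (76, 402), (78, 192), (80, 132), (82, 136), (84, 150), (86, 237)]
[253. 211.] 1790 [628.3 268.3] [ 98.  150.9] 87.0 zmax [19.  40.1]
[316. 228.] 2527 [611.4 122.1] [199.1 131.7] 2.2 zmax [19.  40.6]
[387. 224.] 865 [644. -50.] [139.2  61.3] 6.2 zmax [19.9 41.4]
[459. 232.] 1548 [ 630.9 -215.6] [150.6 129.7] 0.1 zmax [32.6 61.1]
[271. 277.] 312 [462.  189.5] [76.7 31.1] 69.1 zmax [48.5 55. ]
[215. 283.] 137 [433.5 316. ] [28.  26.8] 90.0 zmax [11.5 16. ]
[322. 283.] 25 [467.   82.6] [12.  24.4] 6.8 zmax [ 8.3 11.2]
[336. 298.] 315 [437.9  46.9] [35.8 68.6] 1.1 zmax [17.  21.7]
[430. 300.] 439 [ 461.5 -157.8] [ 39.2 106.1] 7.3 zmax [47.7 55.2]
```

Run:
```python
from h import *
d=dict(np.load('top0.npz')); f=d['frame']
a=cv2.resize(f[150:320,200:520],None,fx=2.5,fy=2.5,interpolation=cv2.INTER_CUBIC); save('topcrop0',a)
```

```text
(no output)
```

View pics/topcrop0.png

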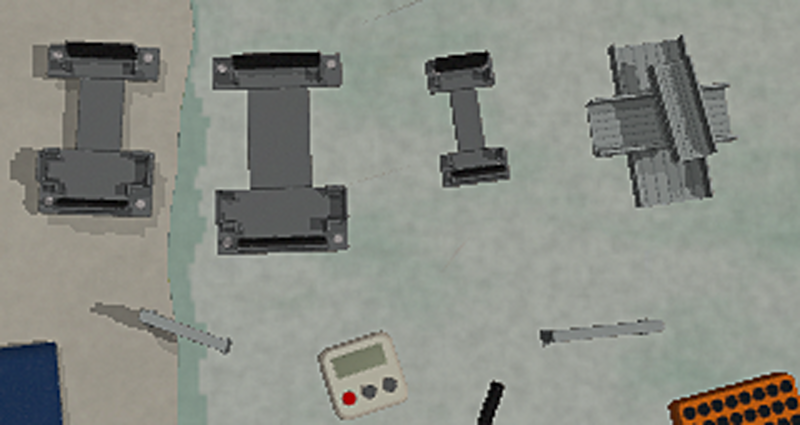

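View pics/wrist0.png

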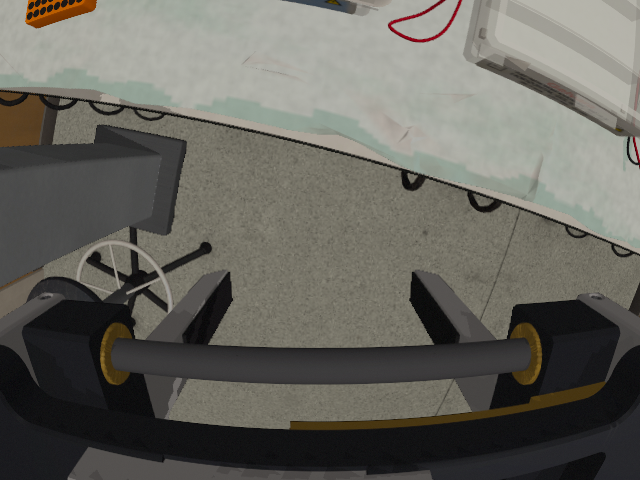

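```bash
cat >> h.py <<'E'
from scipy.spatial.transform import Rotation as R
def go(*tg):
    """each target (x,y,z,ang): TCP mm, ang = world direction (deg) of tool x, tool down. prints rows"""
    s=state(); p=s['eef_pos']; M=s['eef_rot']
    print('t %.2f'%s['time'],'pos',p.round(1),'ang %.1f'%np.degrees(np.arctan2(M[1,0],M[0,0])),'F',s['contact_force'].round(1),'op %.3f'%s['opening'],'q',s['joint_pos'].round(2))
    for x,y,z,a in tg:
        a=np.radians(a); c,sn=np.cos(a),np.sin(a)
        T=np.array([[c,sn,0],[sn,-c,0],[0,0,-1.]])
        sh=M.T@(np.array([x,y,z])-p)/1000; rv=R.from_matrix(M.T@T).as_rotvec()
        print(np.round(sh,4).tolist()+np.round(rv,4).tolist(), 'rows>=%.1f'%max(np.linalg.norm(sh)/.05,np.degrees(np.linalg.norm(rv))/8.59))
def wpts(d,s,uv,zplane):
    """wrist fisheye pixels -> world on plane z"""
    K=d['camera_matrix']; uv=np.atleast_2d(np.asarray(uv,float))
    a=(uv[:,0]-K[0,2])/K[0,0]; b=(uv[:,1]-K[1,2])/K[1,1]; r=np.hypot(a,b); k=np.where(r>1e-9,np.sin(r)/np.maximum(r,1e-9),1)
    ray=np.stack([a*k,-b*k,-np.cos(r)],-1)
    T=np.eye(4);T[:3,:3]=s['eef_rot'];T[:3,3]=s['eef_pos']; W=T@d['mount']
    rw=ray@W[:3,:3].T; o=W[:3,3]; t=(zplane-o[2])/rw[:,2]
    return o+rw*t[:,None]
def wcloud(d,s):
    K=d['camera_matrix'];Z=d['range_z'].astype(float);v,u=np.mgrid[:480,:640]
    a=(u-K[0,2])/K[0,0]; b=(v-K[1,2])/K[1,1]; r=np.hypot(a,b); k=np.tan(np.minimum(r,1.4))/np.maximum(r,1e-9)
    T=np.eye(4);T[:3,:3]=s['eef_rot'];T[:3,3]=s['eef_pos']; W=T@d['mount']
    P=np.stack([a*k*Z,-b*k*Z,-Z],-1)@W[:3,:3].T+W[:3,3]; P[Z<=0]=np.nan
    return P
def shot(n):
    s=state(); d=snapshot('wrist'); np.savez(n+'.npz',s_pos=s['eef_pos'],s_rot=s['eef_rot'],**d); save(n,d['frame']); return s,d
def load(n):
    d=dict(np.load(n+'.npz')); return {'eef_pos':d['s_pos'],'eef_rot':d['s_rot']},d
E
python3 - <<'E'
from h import *
d=dict(np.load('scene0.npz')); P=cloud(d); X,Y,Z=P[...,0],P[...,1],P[...,2]
for y0 in range(-700,500,100):
  print(y0,[int(np.nan_to_num(np.nanpercentile(Z[(Y>=y0)&(Y<y0+100)&(X>=x0)&(X<x0+100)],99)) if ((Y>=y0)&(Y<y0+100)&(X>=x0)&(X<x0+100)).sum()>20 else -1) for x0 in range(100,1000,100)])
go((560,-215,300,-90))
E
```

```text
-700 [-1, -1, -1, -1, -1, -1, -1, 14, 5]
-600 [-1, -1, 101, 119, 119, 142, 111, 11, 20]
-500 [-1, -1, 103, 120, 119, 142, 111, 20, 37]
-400 [-1, 8, 93, 119, 121, 124, 116, 114, 115]
-300 [-1, 6, 30, 27, 53, 62, 8, 113, 114]
-200 [815, 10, 8, 54, 36, 41, 8, 114, 114]
-100 [305, 13, 13, 9, 39, 40, 9, 107, 5]
0 [18, 33, 32, 21, 37, 38, 19, 137, 140]
100 [4, 32, 11, 53, 40, 41, 22, 91, 5]
200 [-889, 20, 13, 52, 39, 40, 5, 106, 105]
300 [-888, 15, 16, 15, 32, 31, 32, 208, 140]
400 [414, 494, 576, 653, 638, 563, 488, 412, 337]
t 0.15 pos [ 168.7 -653.2  204.9] ang -75.5 F [-0.7 -0.6 -0.1] op 0.998 q [ 1.17  0.43  0.07  1.61 -0.03  1.11 -0.07]
[-0.3266, -0.4884, -0.0948, 0.0002, 0.0009, 0.2528] rows>=11.9
```

apply_moves:
  steps:
    - [0,0,-0.05,0,0,0]
    - [0,0,-0.095,0,0,0.05]
    - [-0.3266,-0.4884,-0.095,0,0,0.25]
    - [-0.3266,-0.4884,-0.095,0,0,0.25]
    - [-0.3266,-0.4884,-0.095,0,0,0.25]
    - [-0.3266,-0.4884,-0.095,0,0,0.25]
    - [-0.3266,-0.4884,-0.095,0,0,0.25]
    - [-0.3266,-0.4884,-0.095,0,0,0.25]
    - [-0.3266,-0.4884,-0.095,0,0,0.25]
    - [-0.3266,-0.4884,-0.095,0,0,0.25]
    - [-0.3266,-0.4884,-0.095,0,0,0.25]
    - [-0.3266,-0.4884,-0.095,0,0,0.25]
  hand: 0
  newtons: 25

```text
time: 1.35
eef_pos: [501.5, -279.7, 300.2]
eef_rot: [[0.003, -1.0, -0.0], [-1.0, -0.003, 0.001], [-0.001, 0.0, -1.0]]
contact_force: [0.9, -0.4, -0.4]
opening: 1.002
```

apply_moves:
  steps:
    - [0,0,0,0,0,0]
    - [0,0,0,0,0,0]
    - [0,0,0,0,0,0]

```text
time: 1.65
eef_pos: [500.8, -280.6, 300.1]
eef_rot: [[0.002, -1.0, -0.001], [-1.0, -0.002, 0.001], [-0.001, 0.001, -1.0]]
contact_force: [-0.9, -0.9, 1.1]
opening: 0.999
```

Run:
```python
from h import *
go((555,-215,220,-90)); shot('w1'); go((560,-215,220,-90),(540,-45,300,-90))
```

```text
t 1.65 pos [ 500.8 -280.6  300.1] ang -89.9 F [-0.9 -0.9  1.1] op 0.999 q [ 0.54  0.2  -0.16  1.71  0.03  1.24 -1.2 ]
[-0.0655, -0.0543, 0.0801, 0.0008, 0.0006, 0.0015] rows>=2.3
t 1.70 pos [ 500.6 -281.   300.2] ang -90.0 F [-0.1 -0.9 -0.3] op 0.995 q [ 0.54  0.2  -0.16  1.71  0.03  1.24 -1.2 ]
[-0.0659, -0.0595, 0.0802, 0.0007, 0.0005, 0.0008] rows>=2.4
[-0.2359, -0.0396, 0.0003, 0.0007, 0.0005, 0.0008] rows>=4.8
```

View pics/w1.png

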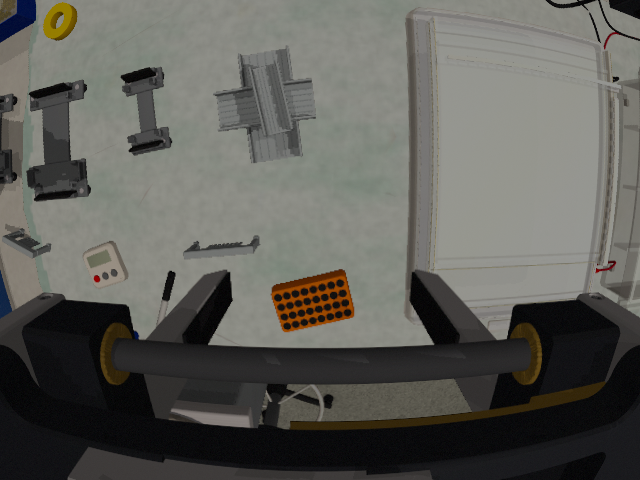

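apply_moves:
  steps:
    - [-0.066,0.03,0.03,0,0,0]
    - [-0.066,0.03,0.08,0,0,0]
    - [-0.066,0.03,0.08,0,0,0]
    - [-0.066,0.03,0.08,0,0,0]
    - [-0.066,0.03,0.08,0,0,0]
    - [-0.066,0.03,0.08,0,0,0]

```text
time: 2.3
eef_pos: [471.3, -216.2, 221.5]
eef_rot: [[-0.001, -1.0, 0.001], [-1.0, 0.001, -0.0], [0.0, -0.001, -1.0]]
contact_force: [-0.2, -0.3, -1.0]
opening: 1.003
```

Run:
```python
from h import *
s,d=shot('w2'); go()
a=cv2.resize(d['frame'][60:310,170:500],None,fx=2.4,fy=2.4,interpolation=cv2.INTER_CUBIC); save('w2c',a)
```

```text
t 2.35 pos [ 471.2 -216.   221.4] ang -90.0 F [ 0.3 -0.5  0.5] op 0.999 q [ 0.49  0.16 -0.2   1.93  0.04  1.05 -1.3 ]
```

View pics/w2c.png

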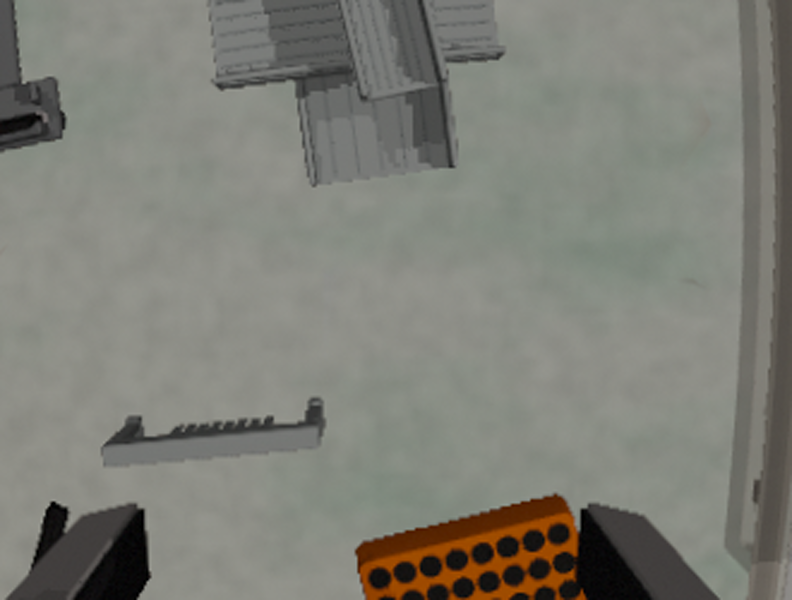

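The crop shows the camera tilting back towards the fingers, with the stack cut off at the top edge. I'll move about 140 mm further ahead.

apply_moves:
  steps:
    - [0,-0.05,0,0,0,0]
    - [0,-0.1,0,0,0,0]
    - [0,-0.135,0,0,0,0]
    - [0,-0.135,0,0,0,0]
    - [0,-0.135,0,0,0,0]
    - [0,-0.135,0,0,0,0]

```text
time: 2.95
eef_pos: [605.6, -216.8, 221.9]
eef_rot: [[-0.001, -1.0, 0.001], [-1.0, 0.001, -0.001], [0.001, -0.001, -1.0]]
contact_force: [-0.7, -0.4, -0.5]
opening: 0.996
```

Run:
```python
from h import *
s,d=shot('w3'); go()
a=cv2.resize(d['frame'][100:310,180:460],None,fx=2.8,fy=2.8,interpolation=cv2.INTER_CUBIC); save('w3c',a)
P=wcloud(d,s); Z=P[...,2]; print(np.nanmedian(Z[150:250,480:500]))
```

```text
t 3.00 pos [ 605.5 -216.8  222.1] ang -90.1 F [-0.1 -0.   0.8] op 1.001 q [ 0.4   0.37 -0.21  1.65  0.08  1.13 -1.4 ]
75.03178499634194
```

View pics/w3.png

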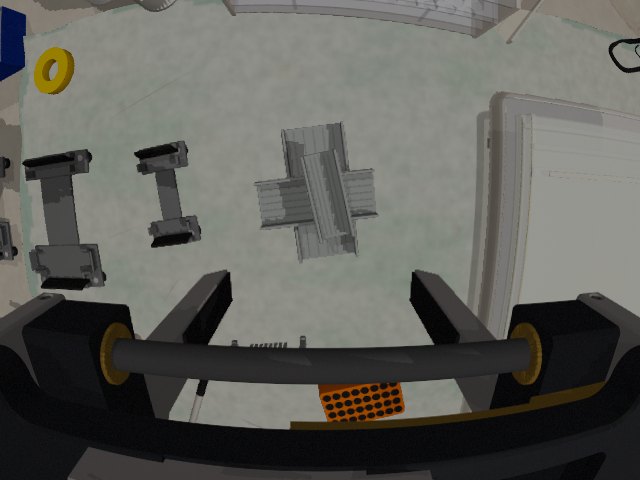

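View pics/w3c.png

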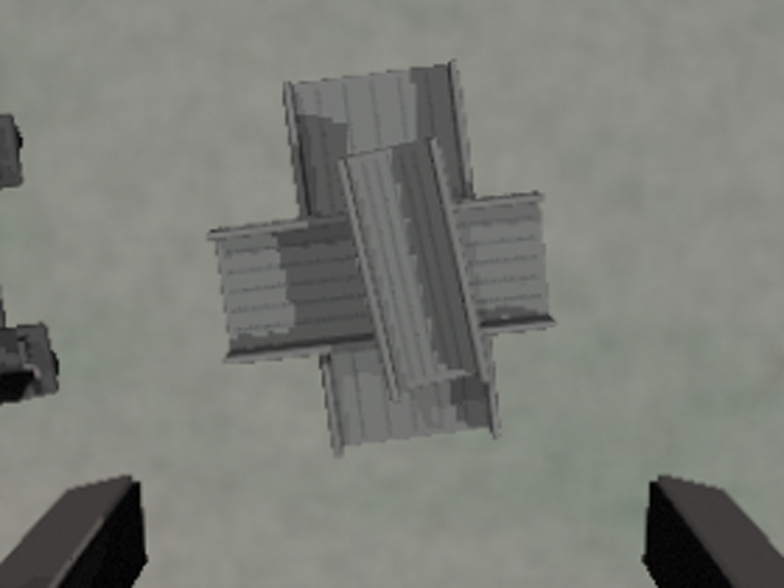

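The crop shows the small tray's wall tops at about (340,160), (433,140), (490,380), (395,402). The middle tray's are at (207,235), (543,193), (555,324), (225,362), and the large tray's at (285,84), (452,62), (498,437), (337,456).

```bash
cat >> h.py <<'E'
def quad(W):
    W=W[:,:2]; c=W.mean(0); e=[np.linalg.norm(W[i]-W[(i+1)%4]) for i in range(4)]
    if e[0]+e[2]>e[1]+e[3]: v=(W[1]-W[0])+(W[2]-W[3])
    else: v=(W[2]-W[1])+(W[3]-W[0])
    a=np.degrees(np.arctan2(v[1],v[0])); return c.round(1),np.round(e,1),round((a+90)%180-90,1)
E
python3 - <<'E'
from h import *
s,d=load('w3')
for z,q in [(60,[(340,160),(433,140),(490,380),(395,402)]),(40,[(207,235),(543,193),(555,324),(225,362)]),(20,[(285,84),(452,62),(498,437),(337,456)])]:
    uv=np.array(q)/2.8+[180,100]; print(z,*quad(wpts(d,s,uv,z)))
# small caster features
a=cv2.resize(d['frame'][120:300,20:220],None,fx=4,fy=3.3,interpolation=cv2.INTER_CUBIC); save('w3d',cv2.resize(d['frame'][130:260,120:220],None,fx=4.5,fy=4.5,interpolation=cv2.INTER_CUBIC))
E
```

```text
60 [ 631.5 -223.4] [31.  82.6 33.  83.2] 13.0
40 [ 627.  -212.1] [118.4  46.7 118.6  46. ] -83.2
20 [ 629.9 -216.3] [ 61.1 141.9  62.2 141.6] 7.3
```

View pics/w3d.png

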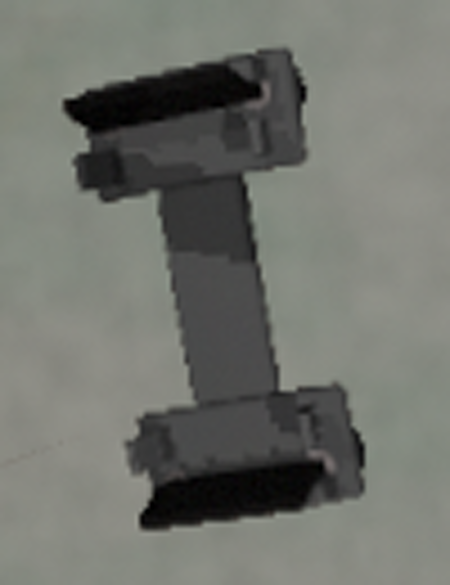

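apply_moves:
  steps:
    - [-0.05,0,0,0,0,0]
    - [-0.1,0,0,0,0,0]
    - [-0.15,0,0,0,0,0]
    - [-0.17,0,0,0,0,0]
    - [-0.17,0,0,0,0,0]
    - [-0.17,0,0,0,0,0]
    - [-0.17,0,0,0,0,0]

```text
time: 3.7
eef_pos: [605.5, -48.6, 222.3]
eef_rot: [[-0.004, -1.0, 0.002], [-1.0, 0.004, -0.001], [0.001, -0.002, -1.0]]
contact_force: [0.4, -1.1, 0.4]
opening: 1.001
```

Run:
```python
from h import *
s,d=shot('w4'); go()
save('w4c',cv2.resize(d['frame'][120:270,250:400],None,fx=4,fy=4,interpolation=cv2.INTER_CUBIC))
```

```text
t 3.75 pos [605.5 -48.6 222.1] ang -90.2 F [-0.2  0.8  0.1] op 0.999 q [ 0.2   0.32 -0.28  1.73  0.1   1.11 -1.69]
```

apply_moves:
  steps:
    - [-0.05,0,0,0,0,0]
    - [-0.1,0,0,0,0,0]
    - [-0.15,0,0,0,0,0]
    - [-0.168,0,0,0,0,0]
    - [-0.168,0,0,0,0,0]
    - [-0.168,0,0,0,0,0]
    - [-0.168,0,0,0,0,0]

```text
time: 4.45
eef_pos: [606.5, 117.2, 221.8]
eef_rot: [[-0.007, -1.0, 0.001], [-1.0, 0.007, -0.002], [0.002, -0.001, -1.0]]
contact_force: [0.3, -0.1, -0.1]
opening: 1.004
```

Run:
```python
from h import *
s,d=shot('w5'); go()
save('w5c',cv2.resize(d['frame'][90:290,220:420],None,fx=3,fy=3,interpolation=cv2.INTER_CUBIC))
```

```text
t 4.50 pos [606.5 117.2 221.9] ang -90.4 F [ 0.3  0.4 -0.8] op 0.999 q [-0.02  0.34 -0.35  1.7   0.13  1.12 -1.98]
```

apply_moves:
  steps:
    - [-0.05,0,0,0,0,0]
    - [-0.1,0,0,0,0,0]
    - [-0.148,0,0,0,0,0]
    - [-0.148,0,0,0,0,0]
    - [-0.148,0,0,0,0,0]
    - [-0.148,0,0,0,0,0]

```text
time: 5.1
eef_pos: [608.1, 263.2, 221.5]
eef_rot: [[-0.009, -1.0, 0.002], [-1.0, 0.009, -0.003], [0.003, -0.002, -1.0]]
contact_force: [-0.1, 0.2, -0.3]
opening: 0.998
```

Run:
```python
from h import *
s,d=shot('w6'); go()
save('w6c',cv2.resize(d['frame'][90:290,220:420],None,fx=3,fy=3,interpolation=cv2.INTER_CUBIC))
```

```text
t 5.15 pos [608.1 263.1 221.6] ang -90.5 F [-0.1  0.4  1.1] op 0.998 q [-0.22  0.42 -0.38  1.6   0.17  1.16 -2.22]
```

View pics/w4c.png

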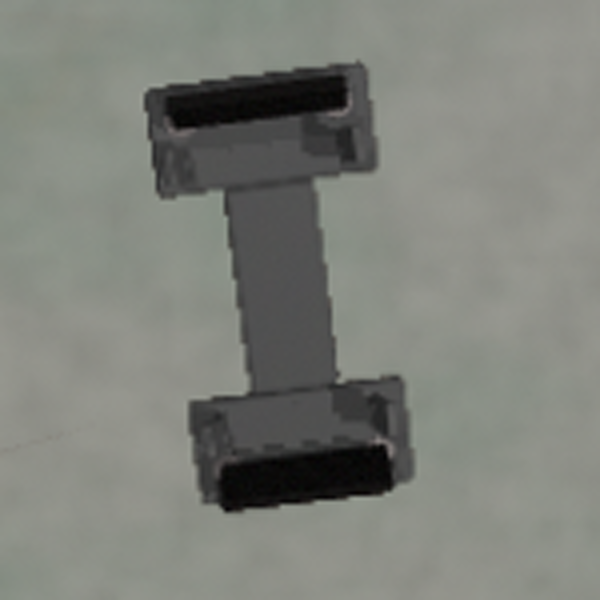

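View pics/w5c.png

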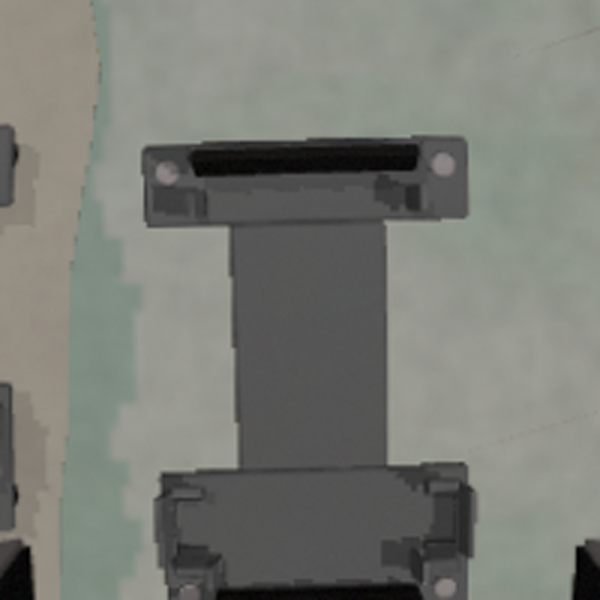

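View pics/w6c.png

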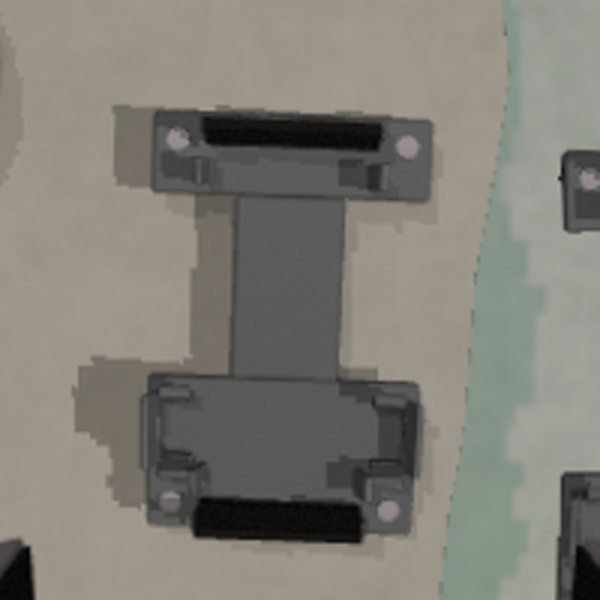

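Each caster shows clearly: the black gates with a platform strip between them, and the comb pockets at the near end. The large caster's near gate is cropped, so I'll take one more view of it further back.

apply_moves:
  steps:
    - [0.045,0.02,0,0,0,0]
    - [0.09,0.04,0,0,0,0]
    - [0.135,0.055,0,0,0,0]
    - [0.147,0.055,0,0,0,0]
    - [0.147,0.055,0,0,0,0]
    - [0.147,0.055,0,0,0,0]
    - [0.147,0.055,0,0,0,0]

```text
time: 5.85
eef_pos: [552.0, 117.6, 221.9]
eef_rot: [[-0.008, -1.0, 0.002], [-1.0, 0.008, -0.002], [0.002, -0.002, -1.0]]
contact_force: [-0.6, 0.0, -0.6]
opening: 0.999
```

Run:
```python
from h import *
s,d=shot('w7'); go()
save('w7c',cv2.resize(d['frame'][50:250,220:420],None,fx=3,fy=3,interpolation=cv2.INTER_CUBIC))
```

```text
t 5.90 pos [551.9 117.7 221.8] ang -90.5 F [ 0.3  0.  -0. ] op 1.005 q [-0.02  0.25 -0.36  1.82  0.1   1.08 -2.  ]
```

View pics/w7c.png

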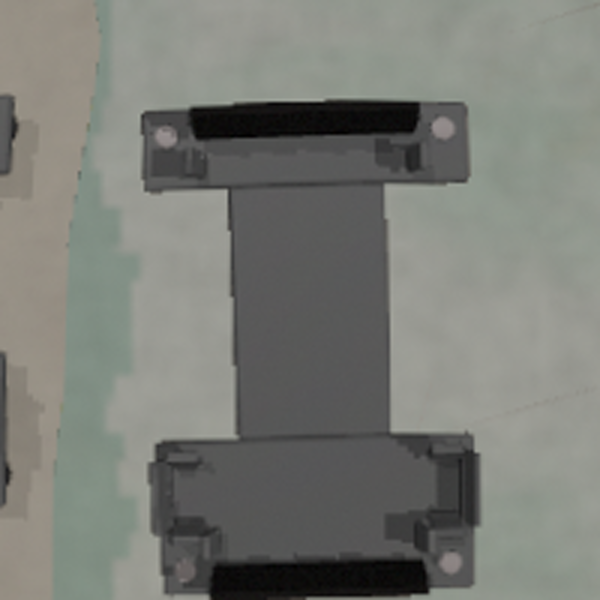

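View pics/w7.png

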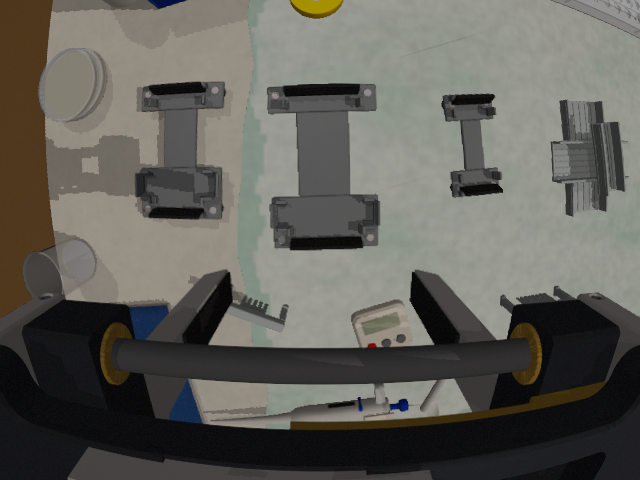

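Run:
```python
from h import *
C={'small':(630,-48),'large':(600,121),'middle':(628,269)}
for im,names in [('w4',['small','large']),('w5',['large','small','middle']),('w6',['middle']),('w7',['large','small','middle'])]:
    s,d=load(im); g=d['frame'].max(2)
    m=(g<26).astype(np.uint8); m[265:]=0
    k,l,st,c=cv2.connectedComponentsWithStats(m)
    for n in names:
        gs=[]
        for i in range(1,k):
            if st[i,4]<60: continue
            w=wpts(d,s,[c[i]],40)[0]
            if abs(w[1]-C[n][1])<45 and abs(w[0]-C[n][0])<110:
                cnt,_=cv2.findContours((l==i).astype(np.uint8),0,cv2.CHAIN_APPROX_NONE)
                W=wpts(d,s,cnt[0][:,0,:],40)[:,:2]; gs.append(W)
        gs.sort(key=lambda W:W[:,0].mean())
        if len(gs)!=2: print(im,n,len(gs)); continue
        out=[]
        for W,sg in zip(gs,(-1,1)):
            y0,y1=np.percentile(W[:,1],[2,98]); yb=np.linspace(y0+6,y1-6,10); pts=[]
            for a,b in zip(yb[:-1],yb[1:]):
                q=W[(W[:,1]>=a)&(W[:,1]<=b)]
                if len(q): j=np.argmax(sg*q[:,0]); pts.append(q[j])
            pts=np.array(pts); p=np.polyfit(pts[:,1],pts[:,0],1); out.append((p,(y0+y1)/2,y1-y0))
        sl=np.mean([o[0][0] for o in out]); yc=np.mean([o[1] for o in out])
        xs=[np.polyval(o[0],o[1]) for o in out]
        ax=np.degrees(np.arctan2(out[1][1]-out[0][1],xs[1]-xs[0]))
        print(im,n,'centre',np.round([np.mean(xs),yc],1),'sep',round(xs[1]-xs[0],1),'yaw from gate lines',[round(np.degrees(-np.arctan(o[0][0])),1) for o in out],'axis yaw',round(ax,1),'gate w',[round(o[2],1) for o in out])
```

```text
w4 small centre [632.4 -47.7] sep 102.5 yaw from gate lines [np.float64(6.8), np.float64(6.6)] axis yaw 6.6 gate w [np.float64(42.1), np.float64(41.5)]
w4 large 1
w5 large 1
w5 small centre [632.  -43.7] sep 101.6 yaw from gate lines [np.float64(7.8), np.float64(6.9)] axis yaw 6.5 gate w [np.float64(48.2), np.float64(46.2)]
w5 middle centre [629.2 265.2] sep 135.2 yaw from gate lines [np.float64(0.5), np.float64(-2.7)] axis yaw -2.5 gate w [np.float64(60.8), np.float64(61.3)]
w6 middle centre [630.2 269.1] sep 133.2 yaw from gate lines [np.float64(-0.5), np.float64(-2.6)] axis yaw -2.9 gate w [np.float64(55.0), np.float64(55.3)]
w7 large centre [605.3 114.5] sep 162.5 yaw from gate lines [np.float64(1.2), np.float64(1.0)] axis yaw 1.3 gate w [np.float64(70.6), np.float64(71.3)]
w7 small centre [631.8 -43.7] sep 101.7 yaw from gate lines [np.float64(7.4), np.float64(6.5)] axis yaw 6.3 gate w [np.float64(48.7), np.float64(46.8)]
w7 middle centre [627.5 265.7] sep 138.5 yaw from gate lines [np.float64(-1.5), np.float64(-3.2)] axis yaw -2.4 gate w [np.float64(61.8), np.float64(61.1)]
```

```bash
python3 - <<'E'
from h import *
def pr(im,off,sc,uv,z):
    s,d=load(im); return wpts(d,s,np.array(uv,float)/sc+off,z)[:,:2].round(1).tolist()
print('mid gates far/near outer',pr('w6',[220,90],3,[(203,118),(382,124),(195,538),(362,543)],40))
print('mid strip L/R at z18',pr('w6',[220,90],3,[(238,200),(345,202),(231,376),(340,380)],18))
print('mid screws z40',pr('w6',[220,90],3,[(177,139),(406,146),(170,501),(388,510)],40))
print('large strip',pr('w7',[220,50],3,[(229,188),(384,184),(237,436),(389,433)],18))
print('large screws',pr('w7',[220,50],3,[(166,137),(443,127),(186,569),(450,562)],40))
print('large pockets',pr('w7',[220,50],3,[(170,490),(462,485)],40))
print('small strip',pr('w4',[250,120],4,[(226,188),(315,178),(248,394),(338,380)],18))
E
python3 - <<'E'
import sys; sys.path.insert(0,'.')
from h import *
d=dict(np.load('top0.npz')); save('top_big',cv2.resize(d['frame'][155:255,205:345],None,fx=5.6,fy=5.6,interpolation=cv2.INTER_CUBIC))
E
```

```text
mid gates far/near outer [[698.5, 294.2], [695.9, 236.8], [558.1, 300.3], [555.8, 243.2]]
mid strip L/R at z18 [[671.3, 284.5], [670.2, 248.0], [610.2, 288.0], [608.4, 250.0]]
mid screws z40 [[691.9, 302.7], [688.8, 229.1], [571.3, 308.3], [567.5, 234.5]]
large strip [[660.9, 141.6], [661.9, 88.9], [575.1, 140.0], [575.7, 87.4]]
large screws [[676.1, 160.4], [678.7, 71.3], [533.2, 156.8], [534.8, 68.3]]
large pockets [[560.1, 161.3], [561.0, 64.8]]
small strip [[657.9, -34.0], [660.3, -56.9], [603.8, -39.2], [607.5, -62.9]]
```

View pics/top_big.png

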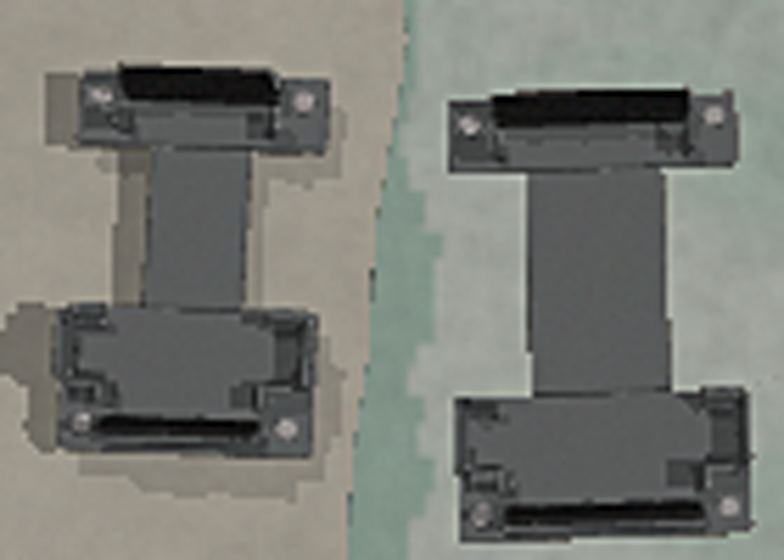

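Run:
```python
from h import *
d=dict(np.load('top0.npz')); K=d['camera_matrix'];E=d['extrinsics']
def tp(u,v,z):
    r=E[:3,:3]@np.array([(u-K[0,2])/K[0,0],-(v-K[1,2])/K[1,1],-1]); o=E[:3,3]; return (o+r*(z-o[2])/r[2])[:2].round(1)
f=lambda x,y,z: tp(x/5.6+205,y/5.6+155,z)
print('large strip',f(527,170,18),f(667,170,18),f(532,392,18),f(671,388,18))
print('mid strip',f(150,150,18),f(250,153,18),f(143,305,18),f(243,309,18))
print('large far outer',f(590,92,40),' mid far outer',f(200,68,40))
c=lambda x,y,z: tp(x/2.5+200,y/2.5+150,z)
print('wide comb ends z52',c(541,332,52),c(664,323,52)); print('narrow',c(140,314,52),c(231,346,52))
go((631.5,-223.4,150,-77))
```

```text
large strip [661.5 140. ] [661.   86.1] [575.  138.7] [576.   85.7]
mid strip [671.  285.1] [669.4 246.7] [610.3 287.1] [608.4 248.9]
large far outer [686.2 115.1]  mid far outer [697.1 262.6]
wide comb ends z52 [448.3 -98.6] [ 454.4 -199.3]
narrow [466.9 227.5] [440.1 153.6]
t 5.90 pos [551.9 117.7 221.8] ang -90.5 F [ 0.3  0.  -0. ] op 1.005 q [-0.02  0.25 -0.36  1.82  0.1   1.08 -2.  ]
[0.3403, -0.0822, 0.0727, -0.0013, -0.0024, -0.2349] rows>=7.2
```

apply_moves:
  steps:
    - [0.048,-0.01,0.0,0,0,-0.03]
    - [0.096,-0.02,0.01,0,0,-0.06]
    - [0.144,-0.03,0.02,0,0,-0.1]
    - [0.192,-0.04,0.03,0,0,-0.14]
    - [0.24,-0.055,0.05,0,0,-0.18]
    - [0.288,-0.07,0.07,0,0,-0.21]
    - [0.33,-0.08,0.0727,0,0,-0.235]
    - [0.3403,-0.0822,0.0727,0,0,-0.235]
    - [0.3403,-0.0822,0.0727,0,0,-0.235]
    - [0.3403,-0.0822,0.0727,0,0,-0.235]
    - [0.3403,-0.0822,0.0727,0,0,-0.235]

```text
time: 7.0
eef_pos: [632.0, -220.9, 150.3]
eef_rot: [[0.228, -0.974, 0.002], [-0.974, -0.228, -0.002], [0.002, -0.002, -1.0]]
contact_force: [0.0, -1.4, 0.5]
opening: 1.002
```

Run:
```python
from h import *
go((631.5,-223.4,42,-77))
s,d=shot('w8')
save('w8c',cv2.resize(d['frame'][60:330,160:480],None,fx=2.2,fy=2.2,interpolation=cv2.INTER_CUBIC))
```

```text
t 7.00 pos [ 632.  -220.9  150.3] ang -76.8 F [ 0.  -1.4  0.5] op 1.002 q [ 0.41  0.48 -0.23  1.66  0.13  1.02 -1.2 ]
[0.0021, 0.0012, 0.1083, -0.0015, -0.002, 0.0028] rows>=2.2
```

View pics/w8c.png

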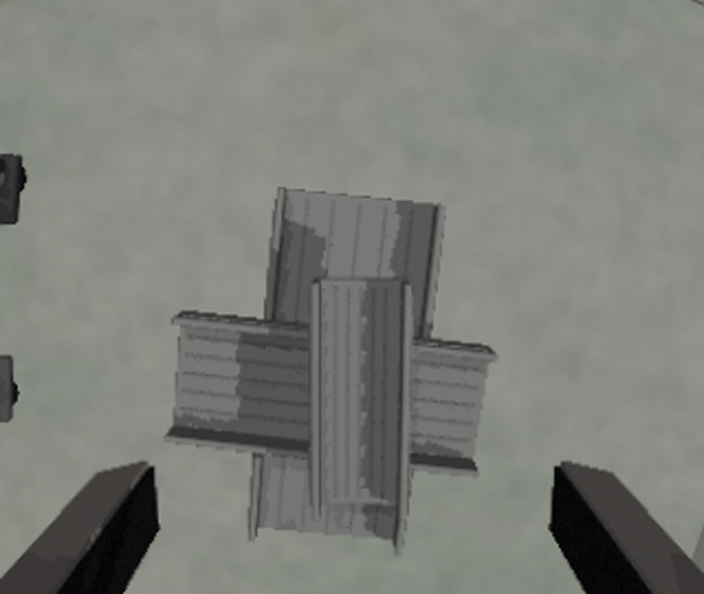

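Run:
```python
from h import *
s,d=load('w8')
for z,q in [(60,[(312,280),(412,280),(408,518),(315,518)]),(40,[(174,314),(497,350),(477,472),(165,438)])]:
    uv=np.array(q)/2.2+[160,60]; W=wpts(d,s,uv,z); print(z,*quad(W),W[:,:2].round(1).tolist())
```

```text
60 [ 632.8 -223.3] [33.1 84.2 33.1 84.1] 13.2 [[670.0, -197.6], [677.6, -229.8], [595.6, -249.0], [588.1, -216.8]]
40 [ 628.4 -211.9] [118.2  47.1 118.4  47.3] -83.3 [[645.0, -150.6], [658.6, -268.1], [611.8, -273.2], [598.0, -155.7]]
```

apply_moves:
  steps:
    - [0.0025,0,0.04,0,0,0]
    - [0.0025,0,0.08,0,0,0]
    - [0.0025,0,0.1,0,0,0]
    - [0.0025,0,0.107,0,0,0]
    - [0.0025,0,0.107,0,0,0]
    - [0.0025,0,0.107,0,0,0]
    - [0.0025,0,0.107,0,0,0]

```text
time: 7.75
eef_pos: [633.7, -223.9, 45.1]
eef_rot: [[0.228, -0.974, 0.004], [-0.974, -0.228, -0.003], [0.003, -0.004, -1.0]]
contact_force: [-1.8, -0.0, 0.9]
opening: 0.999
```

apply_moves:
  steps:
    - [0,0,0,0,0,0]
    - [0,0,0,0,0,0]
    - [0,0,0,0,0,0]
    - [0,0,0,0,0,0]
    - [0,0,0,0,0,0]
    - [0,0,0,0,0,0]
    - [0,0,0,0,0,0]
    - [0,0,0,0,0,0]
  hand: 1
  newtons: 20

```text
time: 8.55
eef_pos: [633.7, -223.8, 45.1]
eef_rot: [[0.228, -0.974, 0.004], [-0.974, -0.228, -0.002], [0.003, -0.004, -1.0]]
contact_force: [0.5, -0.2, 0.4]
opening: 0.364
```

Run:
```python
from h import *
go((632.3,-48,120,-83.4))
```

```text
t 8.55 pos [ 633.7 -223.8   45.1] ang -76.8 F [ 0.5 -0.2  0.4] op 0.364 q [ 0.4   0.59 -0.22  1.72  0.16  0.84 -1.23]
[-0.1713, -0.0389, -0.0754, -0.0038, -0.0031, 0.1145] rows>=3.8
```

apply_moves:
  steps:
    - [0,0,-0.015,0,0,0]
    - [0,0,-0.045,0,0,0]
    - [-0.03,-0.01,-0.0754,0,0,0.02]
    - [-0.07,-0.018,-0.0754,0,0,0.05]
    - [-0.11,-0.027,-0.0754,0,0,0.08]
    - [-0.145,-0.034,-0.0754,0,0,0.1145]
    - [-0.165,-0.039,-0.0754,0,0,0.1145]
    - [-0.1713,-0.0397,-0.0754,0,0,0.1145]
    - [-0.1713,-0.0397,-0.0754,0,0,0.1145]
    - [-0.1713,-0.0397,-0.0754,0,0,0.1145]
    - [-0.1713,-0.0397,-0.0754,0,0,0.1145]

```text
time: 9.65
eef_pos: [633.0, -49.7, 120.1]
eef_rot: [[0.113, -0.994, 0.004], [-0.994, -0.113, -0.003], [0.003, -0.004, -1.0]]
contact_force: [-0.3, -0.8, -0.9]
opening: 0.359
```

Run:
```python
from h import *
go((633.1,-48,23,-83.4))
s,d=shot('w9')
save('w9c',cv2.resize(d['frame'][60:330,160:480],None,fx=2.2,fy=2.2,interpolation=cv2.INTER_CUBIC))
```

```text
t 9.65 pos [633.  -49.7 120.1] ang -83.5 F [-0.3 -0.8 -0.9] op 0.359 q [ 0.16  0.45 -0.24  1.77  0.14  0.93 -1.6 ]
[-0.002, 0.0001, 0.0971, -0.0038, -0.0035, -0.0021] rows>=1.9
```

View pics/w9c.png

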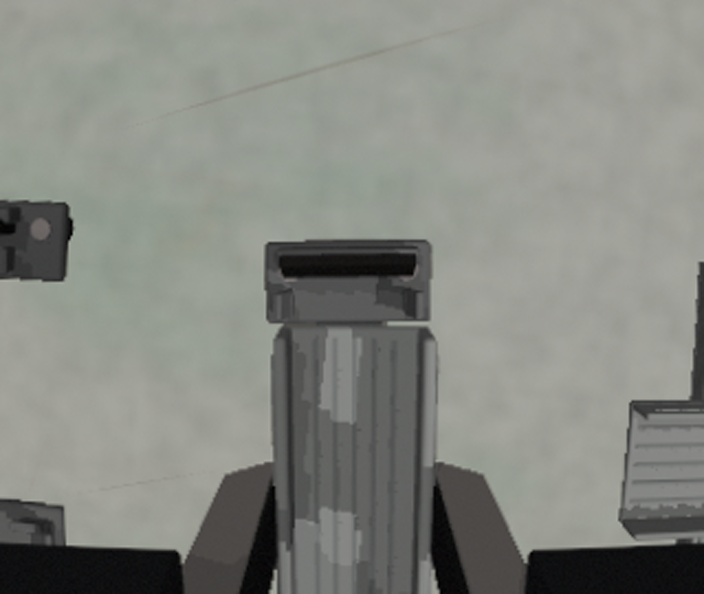

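The crop shows the held tray square with the far gate at (347,260), about 2 mm too far right. The shift corrects that.

apply_moves:
  steps:
    - [-0.002,0,0.03,0,0,0]
    - [-0.002,0,0.055,0,0,0]
    - [-0.002,0,0.068,0,0,0]
    - [-0.002,0,0.076,0,0,0]
    - [-0.002,0,0.084,0,0,0]
    - [-0.002,0,0.09,0,0,0]
    - [-0.002,0,0.094,0,0,0]
    - [-0.002,0,0.097,0,0,0]
    - [-0.002,0,0.097,0,0,0]

```text
time: 10.6
eef_pos: [633.3, -47.7, 23.2]
eef_rot: [[0.113, -0.994, 0.004], [-0.994, -0.113, -0.003], [0.003, -0.004, -1.0]]
contact_force: [-0.1, -0.2, -0.8]
opening: 0.363
```

Run:
```python
from h import *
go((633.1,-48,23,-83.4))
```

```text
t 10.60 pos [633.3 -47.7  23.2] ang -83.5 F [-0.1 -0.2 -0.8] op 0.363 q [ 0.14  0.57 -0.22  1.82  0.18  0.76 -1.63]
[0.0002, 0.0003, 0.0002, -0.0041, -0.0034, -0.0019] rows>=0.0
```

apply_moves:
  steps:
    - [0,0,0.002,0,0,0]
    - [0,0,0.003,0,0,0]
    - [0,0,0.003,0,0,0]

```text
time: 10.9
eef_pos: [634.2, -47.7, 22.0]
eef_rot: [[0.113, -0.994, 0.006], [-0.994, -0.113, -0.003], [0.004, -0.006, -1.0]]
contact_force: [-6.2, 0.5, 19.7]
opening: 0.362
```

apply_moves:
  steps:
    - [0,0,0,0,0,0]
    - [0,0,0,0,0,0]
    - [0,0,0,0,0,0]
    - [0,0,0,0,0,0]
    - [0,0,0,0,0,0]
  hand: 0.3

```text
time: 11.4
eef_pos: [634.1, -47.7, 21.8]
eef_rot: [[0.113, -0.994, 0.006], [-0.994, -0.113, -0.003], [0.004, -0.006, -1.0]]
contact_force: [0.3, 0.7, 1.2]
opening: 0.694
```

apply_moves:
  steps:
    - [0,0,-0.03,0,0,0]
    - [0,0,-0.08,0,0,0]
    - [0,0,-0.13,0,0,0]
    - [0,0,-0.17,0,0,0]
    - [0,0,-0.17,0,0,0]
  hand: 0

```text
time: 11.9
eef_pos: [635.8, -47.1, 197.8]
eef_rot: [[0.113, -0.994, 0.014], [-0.994, -0.113, -0.003], [0.005, -0.014, -1.0]]
contact_force: [0.8, -0.4, 0.0]
opening: 1.002
```

Run:
```python
from h import *
s,d=shot('w10')
save('w10c',cv2.resize(d['frame'][90:290,210:450],None,fx=3,fy=3,interpolation=cv2.INTER_CUBIC))
go((628.4,-212,150,6.8),(600,-120,200,-40))
```

```text
t 11.95 pos [634.5 -47.2 194.7] ang -83.5 F [-0.5  0.3 -1.3] op 1.001 q [ 0.17  0.38 -0.25  1.7   0.11  1.06 -1.58]
[0.1628, 0.0251, 0.0452, -0.0045, -0.0118, -1.5765] rows>=10.5
[0.0685, 0.0424, -0.0054, -0.0082, -0.0083, -0.7597] rows>=5.1
```

View pics/w10c.png

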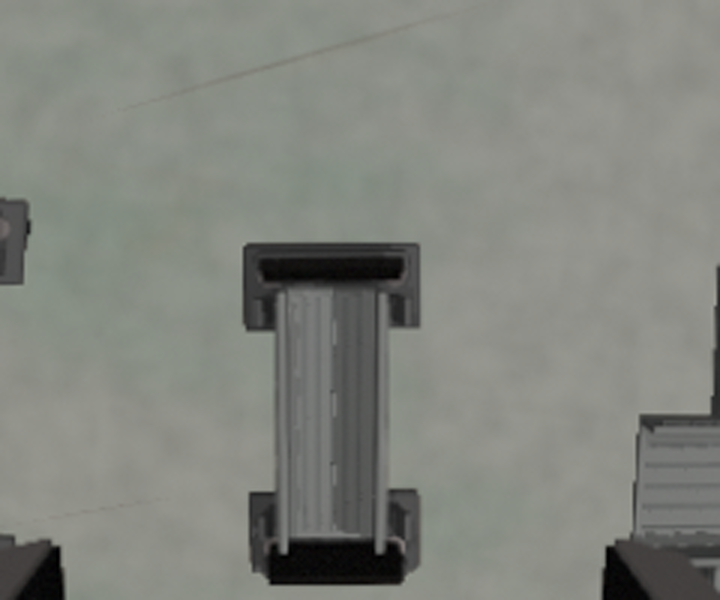

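The small tray sits between its gates (crop: near gate (335,560), far gate (332,268)). Next is the middle tray.

apply_moves:
  steps:
    - [0.016,0.003,0.0,0,0,-0.14]
    - [0.032,0.005,0.0,0,-0.002,-0.28]
    - [0.048,0.008,0.0,0,-0.003,-0.42]
    - [0.064,0.011,0.0,-0.001,-0.004,-0.56]
    - [0.08,0.013,0.0,-0.001,-0.006,-0.7]
    - [0.1,0.016,0.0,-0.002,-0.008,-0.84]
    - [0.12,0.019,0.01,-0.003,-0.009,-0.98]
    - [0.14,0.022,0.02,-0.004,-0.01,-1.12]
    - [0.155,0.024,0.03,-0.0045,-0.012,-1.26]
    - [0.1628,0.0251,0.04,-0.0045,-0.012,-1.4]
    - [0.1628,0.0251,0.0452,-0.0045,-0.0118,-1.52]
    - [0.1628,0.0251,0.0452,-0.0045,-0.0118,-1.577]

```text
time: 13.15
eef_pos: [627.1, -212.1, 147.3]
eef_rot: [[0.992, 0.123, -0.003], [0.123, -0.992, 0.001], [-0.003, -0.002, -1.0]]
contact_force: [0.6, 0.1, 0.0]
opening: 1.0
```

apply_moves:
  steps:
    - [0,0,0,0,0,0]
    - [0,0,0,0,0,0]
    - [0,0,0,0,0,0]

```text
time: 13.45
eef_pos: [626.9, -212.0, 146.8]
eef_rot: [[0.993, 0.122, -0.004], [0.122, -0.993, 0.002], [-0.004, -0.002, -1.0]]
contact_force: [0.3, 0.6, 0.5]
opening: 1.002
```

Run:
```python
from h import *
s,d=shot('w11')
save('w11c',cv2.resize(d['frame'][60:330,160:480],None,fx=2.2,fy=2.2,interpolation=cv2.INTER_CUBIC))
go((628.4,-212,22,6.8))
```

```text
t 13.50 pos [ 627.  -212.   147.1] ang 7.0 F [ 0.8  0.3 -0.5] op 0.998 q [ 0.59  0.51 -0.5   1.66  0.27  1.05  0.13]
[0.0017, 0.0004, 0.1251, -0.0019, 0.0032, 0.0038] rows>=2.5
```

View pics/w11c.png

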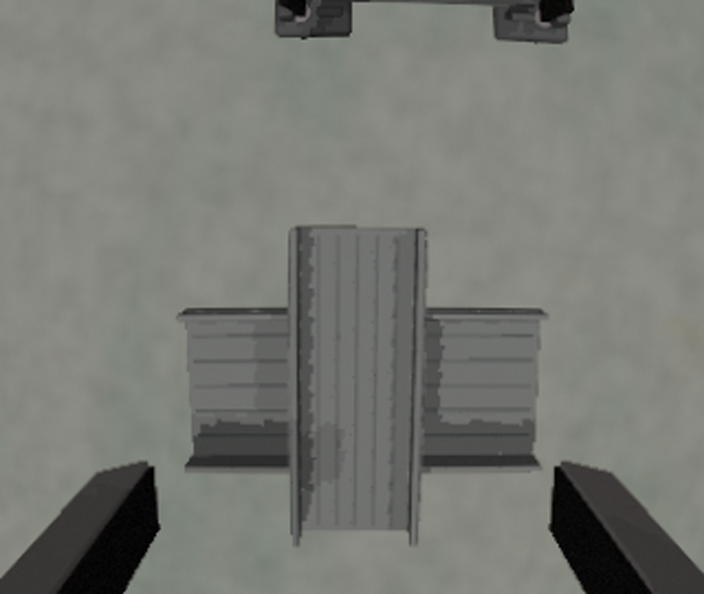

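Run:
```python
from h import *
s,d=load('w11')
for z,q in [(40,[(289,228),(427,228),(417,546),(291,546)]),(20,[(178,315),(547,315),(541,470),(185,470)])]:
    uv=np.array(q)/2.2+[160,60]; W=wpts(d,s,uv,z); print(z,*quad(W))
```

```text
40 [ 627.3 -211.7] [ 48.1 119.3  48.2 119.3] -83.7
20 [ 630.6 -216. ] [141.8  62.6 143.   62.5] 7.0
```

apply_moves:
  steps:
    - [0.0004,0,0.04,-0.002,0.003,0]
    - [0.0004,0,0.08,-0.002,0.003,0]
    - [0.0004,0,0.105,-0.002,0.003,0]
    - [0.0004,0,0.12,-0.002,0.003,0]
    - [0.0004,0,0.123,-0.002,0.003,0]
    - [0.0004,0,0.123,-0.002,0.003,0]
    - [0.0004,0,0.123,-0.002,0.003,0]

```text
time: 14.2
eef_pos: [628.0, -211.9, 25.6]
eef_rot: [[0.993, 0.122, 0.002], [0.122, -0.993, -0.001], [0.002, 0.001, -1.0]]
contact_force: [0.4, 0.3, -0.2]
opening: 0.999
```

apply_moves:
  steps:
    - [0,0,0,0,0,0]
    - [0,0,0,0,0,0]
    - [0,0,0,0,0,0]
    - [0,0,0,0,0,0]
    - [0,0,0,0,0,0]
    - [0,0,0,0,0,0]
    - [0,0,0,0,0,0]
  hand: 1
  newtons: 20

```text
time: 14.9
eef_pos: [627.9, -211.9, 25.5]
eef_rot: [[0.993, 0.122, 0.002], [0.122, -0.993, -0.001], [0.001, 0.001, -1.0]]
contact_force: [-1.0, 0.1, 0.9]
opening: 0.51
```

Run:
```python
from h import *
go((627.1,268.5,150,87.4))
```

```text
t 14.90 pos [ 627.9 -211.9   25.5] ang 7.0 F [-1.   0.1  0.9] op 0.510 q [ 0.56  0.64 -0.45  1.74  0.36  0.84  0.06]
[0.058, -0.4768, -0.1248, 0.0018, -0.0006, -1.4031] rows>=9.9
```

apply_moves:
  steps:
    - [0,0,-0.015,0,0,0]
    - [0,0,-0.05,0,0,0]
    - [0,0,-0.09,0,0,0]
    - [0.004,-0.03,-0.125,0,0,-0.1]
    - [0.008,-0.065,-0.125,0,0,-0.22]
    - [0.012,-0.1,-0.125,0,0,-0.34]
    - [0.016,-0.14,-0.125,0,0,-0.46]
    - [0.02,-0.18,-0.125,0,0,-0.58]
    - [0.025,-0.22,-0.125,0,0,-0.7]
    - [0.03,-0.26,-0.125,0,0,-0.82]
    - [0.036,-0.3,-0.125,0,0,-0.94]
    - [0.042,-0.34,-0.125,0,0,-1.06]

```text
time: 16.1
eef_pos: [627.9, 132.2, 151.6]
eef_rot: [[0.374, 0.927, 0.003], [0.927, -0.374, -0.001], [-0.0, 0.003, -1.0]]
contact_force: [1.3, 0.6, -1.6]
opening: 0.505
```

Run:
```python
from h import *
go((627.1,268.5,150,87.4))
```

```text
t 16.10 pos [627.9 132.2 151.6] ang 68.0 F [ 1.3  0.6 -1.6] op 0.505 q [ 0.27  0.54 -0.8   1.7   0.43  1.09  0.53]
[0.1261, -0.0518, 0.0014, 0.0027, 0.0005, -0.3384] rows>=2.7
```

apply_moves:
  steps:
    - [0.035,-0.015,0,0.001,0,-0.1]
    - [0.07,-0.03,0,0.002,0,-0.2]
    - [0.1,-0.042,0,0.003,0,-0.28]
    - [0.12,-0.05,0,0.003,0,-0.338]
    - [0.1261,-0.0518,0,0.003,0,-0.338]
    - [0.1261,-0.0518,0,0.003,0,-0.338]
    - [0.1261,-0.0518,0,0.003,0,-0.338]
    - [0.1261,-0.0518,0,0.003,0,-0.338]

```text
time: 16.9
eef_pos: [627.6, 266.8, 151.6]
eef_rot: [[0.048, 0.999, -0.0], [0.999, -0.048, -0.001], [-0.001, 0.0, -1.0]]
contact_force: [0.1, -0.0, -0.3]
opening: 0.508
```

Run:
```python
from h import *
go((627.1,268.5,24,87.4))
s,d=shot('w12')
save('w12c',cv2.resize(d['frame'][60:330,160:480],None,fx=2.2,fy=2.2,interpolation=cv2.INTER_CUBIC))
```

```text
t 16.90 pos [627.6 266.8 151.6] ang 87.2 F [ 0.1 -0.  -0.3] op 0.508 q [ 0.09  0.63 -0.86  1.6   0.51  1.16  0.64]
[0.0018, -0.0006, 0.1276, 0.0, 0.0013, -0.003] rows>=2.6
```

View pics/w12c.png

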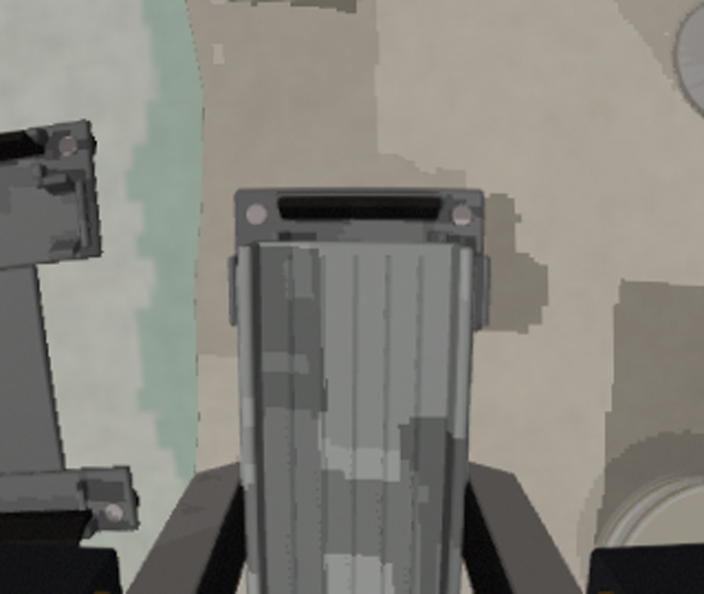

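The tray is held square over the middle caster, centred on the gate at (360,208). Lowering.

apply_moves:
  steps:
    - [0.0017,-0.0006,0.03,0,0.0013,-0.003]
    - [0.0017,-0.0006,0.065,0,0.0013,-0.003]
    - [0.0017,-0.0006,0.09,0,0.0013,-0.003]
    - [0.0017,-0.0006,0.104,0,0.0013,-0.003]
    - [0.0017,-0.0006,0.112,0,0.0013,-0.003]
    - [0.0017,-0.0006,0.119,0,0.0013,-0.003]
    - [0.0017,-0.0006,0.124,0,0.0013,-0.003]
    - [0.0017,-0.0006,0.128,0,0.0013,-0.003]
    - [0.0017,-0.0006,0.129,0,0.0013,-0.003]

```text
time: 17.85
eef_pos: [627.4, 268.7, 23.4]
eef_rot: [[0.045, 0.999, 0.001], [0.999, -0.045, 0.0], [0.0, 0.001, -1.0]]
contact_force: [-4.2, -3.8, 16.8]
opening: 0.51
```

Run:
```python
from h import *
go((627.1,268.5,23.5,87.4))
```

```text
t 17.85 pos [627.4 268.7  23.4] ang 87.4 F [-4.2 -3.8 16.8] op 0.510 q [ 0.04  0.76 -0.78  1.68  0.63  0.97  0.55]
[-0.0002, -0.0003, -0.0001, 0.0009, -0.0001, 0.0001] rows>=0.0
```

Touchdown came at the expected height, so I'll release it.

apply_moves:
  steps:
    - [0,0,0,0,0,0]
    - [0,0,0,0,0,0]
    - [0,0,0,0,0,0]
    - [0,0,0,0,0,0]
    - [0,0,0,0,0,0]
  hand: 0.2

```text
time: 18.35
eef_pos: [627.4, 268.7, 23.4]
eef_rot: [[0.045, 0.999, 0.001], [0.999, -0.045, 0.0], [0.0, 0.001, -1.0]]
contact_force: [-0.6, -0.0, -0.4]
opening: 0.799
```

apply_moves:
  steps:
    - [0,0,-0.03,0,0,0]
    - [0,0,-0.08,0,0,0]
    - [0,0,-0.13,0,0,0]
    - [0,0,-0.17,0,0,0]
    - [0,0,-0.17,0,0,0]
  hand: 0

```text
time: 18.85
eef_pos: [629.1, 270.4, 199.5]
eef_rot: [[0.045, 0.999, 0.008], [0.999, -0.045, 0.003], [0.004, 0.008, -1.0]]
contact_force: [-0.3, 0.5, 0.2]
opening: 0.998
```

Run:
```python
from h import *
s,d=shot('w13')
save('w13c',cv2.resize(d['frame'][60:330,160:480],None,fx=2.2,fy=2.2,interpolation=cv2.INTER_CUBIC))
go((630.3,-216,150,-82.9),(610,100,200,0),(630,-216,150,97))
```

```text
t 18.90 pos [628.3 269.4 196.4] ang 87.4 F [-0.7 -0.1 -0.6] op 1.000 q [ 0.1   0.59 -0.88  1.55  0.48  1.22  0.66]
[-0.4849, 0.0238, 0.0456, -0.0021, -0.0078, 2.9721] rows>=19.8
[-0.1701, -0.0106, -0.004, 0.0027, -0.0054, 1.5252] rows>=10.2
[-0.4849, 0.0235, 0.0456, 0.0053, -0.0014, -0.1677] rows>=9.8
```

View pics/w13c.png

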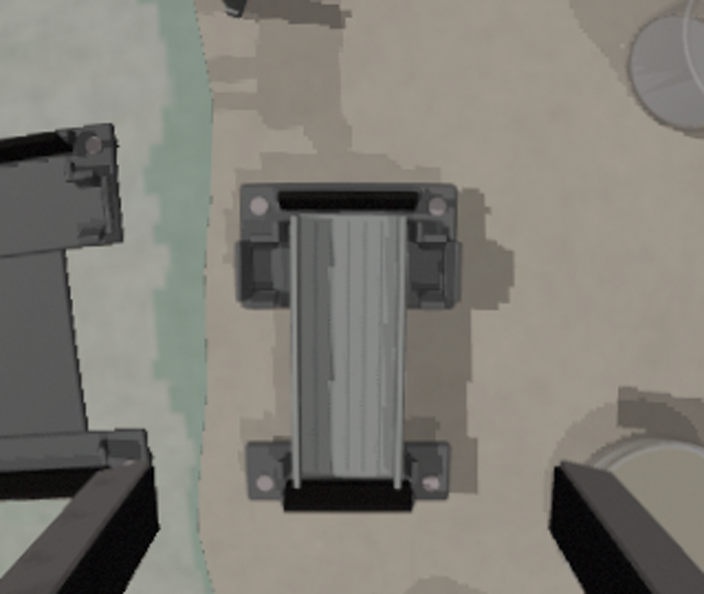

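The middle tray is seated between its gates. Next is the large tray.

apply_moves:
  steps:
    - [-0.04,0.002,0.0,0,0,-0.015]
    - [-0.085,0.004,0.0,0,0,-0.03]
    - [-0.13,0.006,0.0,0,0,-0.045]
    - [-0.18,0.009,0.0,0.001,0,-0.06]
    - [-0.23,0.011,0.0,0.002,0,-0.08]
    - [-0.28,0.014,0.0,0.003,0,-0.1]
    - [-0.33,0.016,0.01,0.004,-0.001,-0.12]
    - [-0.38,0.018,0.02,0.005,-0.0014,-0.14]
    - [-0.43,0.021,0.03,0.0053,-0.0014,-0.16]
    - [-0.47,0.0235,0.04,0.0053,-0.0014,-0.1677]
    - [-0.4849,0.0235,0.0456,0.0053,-0.0014,-0.1677]
    - [-0.4849,0.0235,0.0456,0.0053,-0.0014,-0.1677]

```text
time: 20.1
eef_pos: [628.4, -218.8, 147.4]
eef_rot: [[-0.118, 0.993, -0.003], [0.993, 0.118, 0.001], [0.001, -0.003, -1.0]]
contact_force: [-0.9, 1.7, 0.7]
opening: 1.001
```

apply_moves:
  steps:
    - [0,0,0,0,0,0]
    - [0,0,0,0,0,0]
    - [0,0,0,0,0,0]
    - [0,0,0,0,0,0]

```text
time: 20.5
eef_pos: [628.7, -217.7, 147.8]
eef_rot: [[-0.119, 0.993, -0.003], [0.993, 0.119, 0.001], [0.001, -0.003, -1.0]]
contact_force: [0.1, 0.4, 0.1]
opening: 0.999
```

Run:
```python
from h import *
s,d=shot('w14')
save('w14c',cv2.resize(d['frame'][60:330,160:480],None,fx=2.2,fy=2.2,interpolation=cv2.INTER_CUBIC))
go((630.4,-216,5,97))
```

```text
t 20.55 pos [ 628.7 -218.   147.8] ang 96.8 F [ 0.3  0.2 -0.3] op 1.000 q [ 0.84  0.61 -0.86  1.64  0.5   1.13  1.54]
[0.0016, 0.0023, 0.1428, -0.0026, -0.0009, -0.003] rows>=2.9
```

View pics/w14c.png

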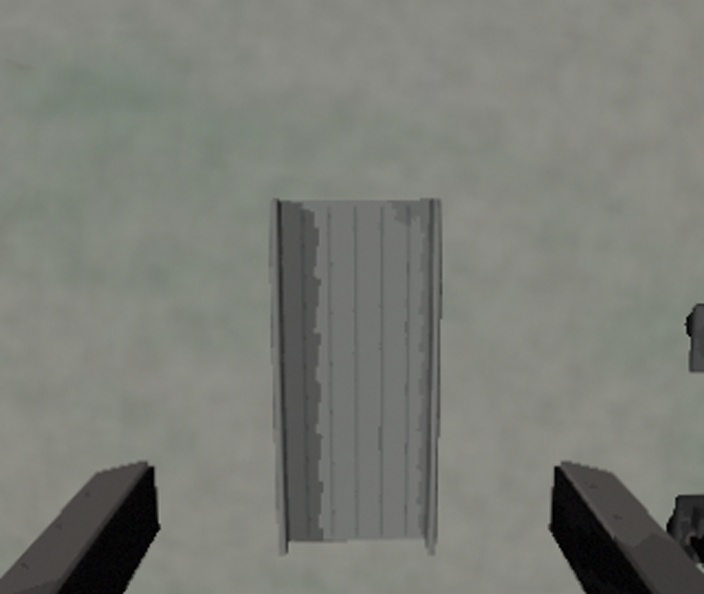

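Run:
```python
from h import *
s,d=load('w14')
q=[(274,199),(441,199),(436,553),(280,553)]
W=wpts(d,s,np.array(q)/2.2+[160,60],20); c,e,a=quad(W); print(c,e,a); go((c[0],c[1],5,a+90))
```

```text
[ 629.7 -215.1] [ 62.4 142.4  64.3 142.2] 7.0
t 20.55 pos [ 628.7 -218.   147.8] ang 96.8 F [ 0.3  0.2 -0.3] op 1.000 q [ 0.84  0.61 -0.86  1.64  0.5   1.13  1.54]
[0.0026, 0.0017, 0.1428, -0.0026, -0.0009, -0.003] rows>=2.9
```

apply_moves:
  steps:
    - [0.0024,0.002,0.045,-0.0026,0,-0.003]
    - [0.0024,0.002,0.09,-0.0026,0,-0.003]
    - [0.0024,0.002,0.12,-0.0026,0,-0.003]
    - [0.0024,0.002,0.134,-0.0026,0,-0.003]
    - [0.0024,0.002,0.14,-0.0026,0,-0.003]
    - [0.0024,0.002,0.142,-0.0026,0,-0.003]
    - [0.0024,0.002,0.142,-0.0026,0,-0.003]

```text
time: 21.25
eef_pos: [630.8, -215.3, 7.1]
eef_rot: [[-0.122, 0.993, 0.001], [0.993, 0.122, 0.0], [0.0, 0.001, -1.0]]
contact_force: [1.0, 0.5, 0.2]
opening: 0.999
```

apply_moves:
  steps:
    - [0,0,0,0,0,0]
    - [0,0,0,0,0,0]
    - [0,0,0,0,0,0]
    - [0,0,0,0,0,0]
    - [0,0,0,0,0,0]
    - [0,0,0,0,0,0]
  hand: 1
  newtons: 20

```text
time: 21.85
eef_pos: [630.9, -215.5, 7.4]
eef_rot: [[-0.122, 0.993, 0.002], [0.993, 0.122, 0.0], [-0.0, 0.002, -1.0]]
contact_force: [-1.6, -1.4, 5.7]
opening: 0.68
```

Run:
```python
from h import *
go((605.3,114.3,150,91.0))
```

```text
t 21.85 pos [ 630.9 -215.5    7.4] ang 97.0 F [-1.6 -1.4  5.7] op 0.680 q [ 0.77  0.76 -0.76  1.73  0.64  0.92  1.43]
[0.3305, 0.0149, -0.1426, 0.0017, 0.0, 0.1046] rows>=7.2
```

apply_moves:
  steps:
    - [0,0,-0.015,0,0,0]
    - [0,0,-0.05,0,0,0]
    - [0,0,-0.09,0,0,0]
    - [0.03,0.001,-0.13,0,0,0.01]
    - [0.07,0.003,-0.1426,0,0,0.02]
    - [0.115,0.005,-0.1426,0,0,0.035]
    - [0.16,0.007,-0.1426,0,0,0.05]
    - [0.205,0.009,-0.1426,0,0,0.065]
    - [0.25,0.011,-0.1426,0,0,0.08]
    - [0.29,0.013,-0.1426,0.001,0,0.095]
    - [0.32,0.015,-0.1426,0.0017,0,0.1046]
    - [0.3305,0.0158,-0.1426,0.0017,0,0.1046]

```text
time: 23.05
eef_pos: [605.3, 118.7, 151.2]
eef_rot: [[-0.022, 1.0, 0.001], [1.0, 0.022, 0.001], [0.001, 0.001, -1.0]]
contact_force: [-0.3, 0.5, -1.1]
opening: 0.677
```

apply_moves:
  steps:
    - [0,0,0,0,0,0]
    - [0,0,0,0,0,0]
    - [0,0,0,0,0,0]

```text
time: 23.35
eef_pos: [605.6, 117.0, 151.2]
eef_rot: [[-0.02, 1.0, 0.001], [1.0, 0.02, 0.001], [0.001, 0.001, -1.0]]
contact_force: [-0.6, -0.3, -1.5]
opening: 0.678
```

Run:
```python
from h import *
go((606.2,114.3,25.3,91))
s,d=shot('w15')
save('w15c',cv2.resize(d['frame'][60:330,160:480],None,fx=2.2,fy=2.2,interpolation=cv2.INTER_CUBIC))
```

```text
t 23.35 pos [605.6 117.  151.2] ang 91.1 F [-0.6 -0.3 -1.5] op 0.678 q [ 0.37  0.53 -0.9   1.75  0.47  1.08  0.91]
[-0.0028, 0.0004, 0.1259, 0.0007, -0.0007, 0.0025] rows>=2.5
```

View pics/w15c.png

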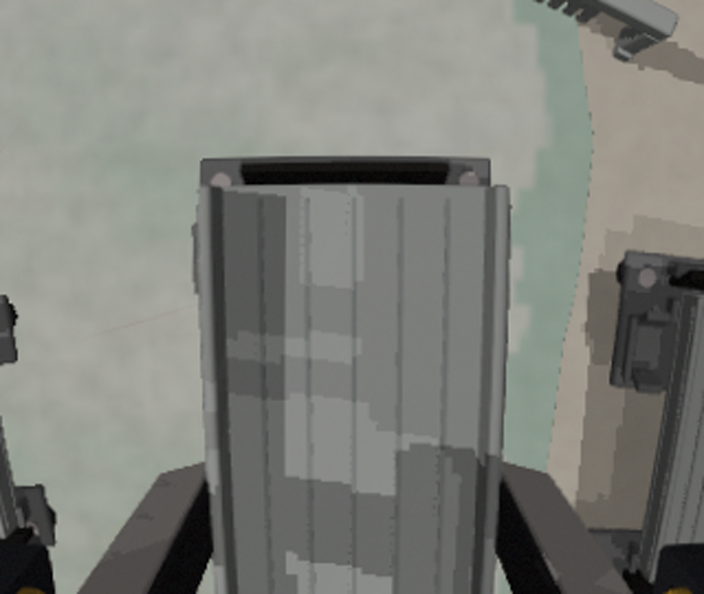

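The view agrees with the calculation, with the gate about 2.8 mm to the left. I'll correct and lower.

apply_moves:
  steps:
    - [-0.0028,0.0004,0.03,0,0,0.0025]
    - [-0.0028,0.0004,0.065,0,0,0.0025]
    - [-0.0028,0.0004,0.09,0,0,0.0025]
    - [-0.0028,0.0004,0.104,0,0,0.0025]
    - [-0.0028,0.0004,0.112,0,0,0.0025]
    - [-0.0028,0.0004,0.118,0,0,0.0025]
    - [-0.0028,0.0004,0.123,0,0,0.0025]
    - [-0.0028,0.0004,0.126,0,0,0.0025]
    - [-0.0028,0.0004,0.127,0,0,0.0025]

```text
time: 24.3
eef_pos: [606.6, 114.2, 25.2]
eef_rot: [[-0.017, 1.0, 0.002], [1.0, 0.017, 0.0], [0.0, 0.002, -1.0]]
contact_force: [-7.8, -4.9, 23.4]
opening: 0.68
```

Run:
```python
from h import *
go((606.2,114.3,25.3,91))
```

```text
t 24.30 pos [606.6 114.2  25.2] ang 91.0 F [-7.8 -4.9 23.4] op 0.680 q [ 0.3   0.68 -0.8   1.84  0.62  0.89  0.8 ]
[0.0001, -0.0004, -0.0001, 0.0016, -0.0002, -0.0004] rows>=0.0
```

apply_moves:
  steps:
    - [0,0,0,0,0,0]
    - [0,0,0,0,0,0]
    - [0,0,0,0,0,0]
    - [0,0,0,0,0,0]
    - [0,0,0,0,0,0]
  hand: 0

```text
time: 24.8
eef_pos: [606.6, 114.3, 25.2]
eef_rot: [[-0.017, 1.0, 0.002], [1.0, 0.017, 0.0], [0.0, 0.002, -1.0]]
contact_force: [-0.1, 0.0, -0.4]
opening: 0.999
```

apply_moves:
  steps:
    - [0,0,-0.03,0,0,0]
    - [0,0,-0.08,0,0,0]
    - [0,0,-0.13,0,0,0]
    - [0,0,-0.17,0,0,0]
    - [0,0,-0.17,0,0,0]

```text
time: 25.3
eef_pos: [608.6, 115.4, 200.8]
eef_rot: [[-0.017, 1.0, 0.009], [1.0, 0.017, 0.001], [0.001, 0.009, -1.0]]
contact_force: [0.2, 0.9, 0.8]
opening: 1.0
```

Run:
```python
from h import *
s,d=shot('w16')
save('w16c',cv2.resize(d['frame'][60:330,160:480],None,fx=2.2,fy=2.2,interpolation=cv2.INTER_CUBIC))
go((455,192,200,-20))
```

```text
t 25.35 pos [607.6 114.6 197.9] ang 91.0 F [-0.1  0.5 -0.3] op 1.001 q [ 0.4   0.49 -0.93  1.71  0.43  1.15  0.94]
[0.08, -0.1513, -0.003, 0.0037, -0.006, 1.9366] rows>=12.9
```

View pics/w16c.png

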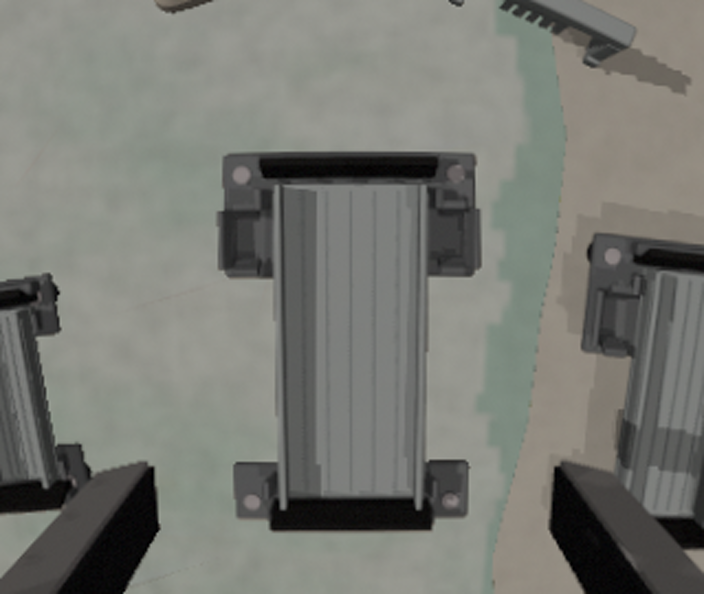

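View pics/w16.png

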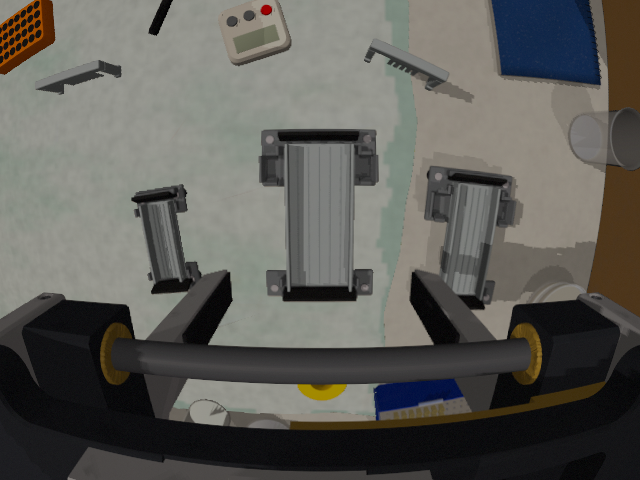

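The large tray is seated between its gates in the crop. On to the narrow comb.

apply_moves:
  steps:
    - [0.006,-0.012,0,0,0,0.14]
    - [0.012,-0.024,0,0,-0.001,0.28]
    - [0.018,-0.036,0,0.001,-0.001,0.42]
    - [0.024,-0.048,0,0.001,-0.002,0.56]
    - [0.03,-0.06,0,0.001,-0.002,0.7]
    - [0.038,-0.072,0,0.002,-0.003,0.84]
    - [0.045,-0.085,0,0.002,-0.003,0.98]
    - [0.052,-0.098,0,0.003,-0.004,1.12]
    - [0.058,-0.111,0,0.003,-0.004,1.26]
    - [0.065,-0.124,0,0.003,-0.005,1.4]
    - [0.072,-0.138,0,0.004,-0.005,1.54]
    - [0.08,-0.1513,0,0.004,-0.006,1.68]

```text
time: 26.55
eef_pos: [453.8, 191.7, 195.9]
eef_rot: [[0.995, -0.098, -0.002], [-0.098, -0.995, -0.001], [-0.002, 0.001, -1.0]]
contact_force: [0.5, 0.4, 0.1]
opening: 0.998
```

Run:
```python
from h import *
go((455,192,180,-20))
```

```text
t 26.55 pos [453.8 191.7 195.9] ang -5.7 F [0.5 0.4 0.1] op 0.998 q [ 0.11  0.2  -0.71  1.98  0.16  1.02 -0.77]
[0.0012, -0.0004, 0.0159, 0.0017, 0.0017, 0.2505] rows>=1.7
```

apply_moves:
  steps:
    - [0.0012,-0.0004,0.008,0.0017,0.0017,0.13]
    - [0.0012,-0.0004,0.0159,0.0017,0.0017,0.2505]
    - [0.0012,-0.0004,0.0159,0.0017,0.0017,0.2505]
    - [0.0012,-0.0004,0.0159,0.0017,0.0017,0.2505]
    - [0.0012,-0.0004,0.0159,0.0017,0.0017,0.2505]

```text
time: 27.05
eef_pos: [455.0, 192.0, 179.9]
eef_rot: [[0.941, -0.339, -0.0], [-0.339, -0.941, 0.0], [-0.0, 0.0, -1.0]]
contact_force: [0.1, 0.1, -0.4]
opening: 1.0
```

Run:
```python
from h import *
s,d=shot('w17')
save('w17c',cv2.resize(d['frame'][60:330,160:480],None,fx=2.2,fy=2.2,interpolation=cv2.INTER_CUBIC))
go()
```

```text
t 27.10 pos [455.1 191.9 180. ] ang -19.9 F [ 0.2  0.3 -0. ] op 1.003 q [ 0.07  0.22 -0.67  2.    0.16  0.98 -1.03]
```

View pics/w17c.png

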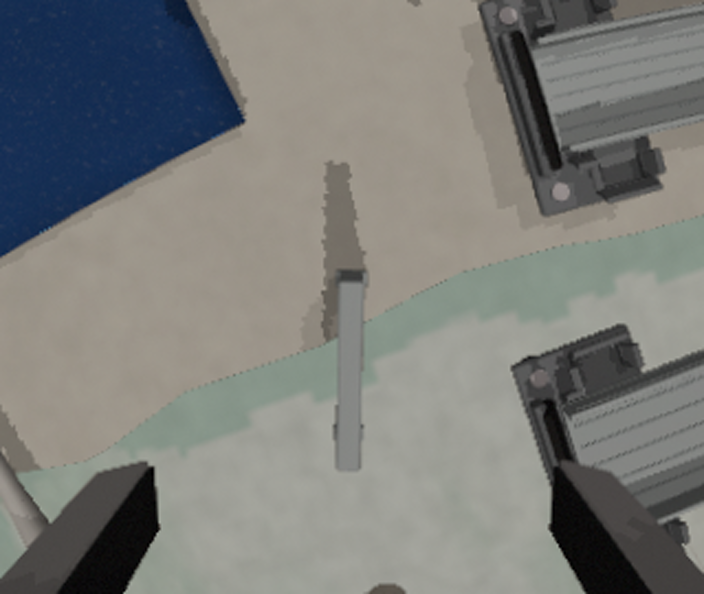

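Run:
```python
from h import *
s,d=load('w17')
q=[(338.5,281),(364,281),(360,471),(336,471)]
W=wpts(d,s,np.array(q)/2.2+[160,60],52); c,e,a=quad(W); print(c,e,a,W.round(1).tolist()); go((c[0],c[1],28,a-90))
```

```text
[453.6 193.6] [ 9.6 75.2  9.5 75.2] 69.1 [[462.5, 230.4, 52.0], [471.5, 227.1, 52.0], [444.7, 156.8, 52.0], [435.7, 160.1, 52.0]]
t 27.10 pos [455.1 191.9 180. ] ang -19.9 F [ 0.2  0.3 -0. ] op 1.003 q [ 0.07  0.22 -0.67  2.    0.16  0.98 -1.03]
[-0.002, -0.001, 0.152, -0.0001, 0.0001, 0.0179] rows>=3.0
```

apply_moves:
  steps:
    - [-0.002,-0.001,0.04,0,0,0.018]
    - [-0.002,-0.001,0.085,0,0,0.018]
    - [-0.002,-0.001,0.12,0,0,0.018]
    - [-0.002,-0.001,0.14,0,0,0.018]
    - [-0.002,-0.001,0.15,0,0,0.018]
    - [-0.002,-0.001,0.151,0,0,0.018]
    - [-0.002,-0.001,0.151,0,0,0.018]

```text
time: 27.8
eef_pos: [454.1, 193.9, 29.8]
eef_rot: [[0.934, -0.356, 0.001], [-0.356, -0.934, 0.001], [0.001, -0.001, -1.0]]
contact_force: [-0.9, 0.0, 0.2]
opening: 1.002
```

apply_moves:
  steps:
    - [0,0,0,0,0,0]
    - [0,0,0,0,0,0]
    - [0,0,0,0,0,0]
    - [0,0,0,0,0,0]
    - [0,0,0,0,0,0]
    - [0,0,0,0,0,0]
    - [0,0,0,0,0,0]
    - [0,0,0,0,0,0]
    - [0,0,0,0,0,0]
    - [0,0,0,0,0,0]
  hand: 1
  newtons: 20

```text
time: 28.8
eef_pos: [454.1, 193.9, 29.8]
eef_rot: [[0.934, -0.356, 0.001], [-0.356, -0.934, 0.001], [0.0, -0.001, -1.0]]
contact_force: [0.9, 0.2, -0.4]
opening: 0.186
```

Run:
```python
from h import *
a=np.radians(-2.6); x,y=627.1-36*np.cos(a),268.5-36*np.sin(a); print(x,y)
go((x,y,150,-2.6))
```

```text
591.1370594875343 270.13306757265315
t 28.80 pos [454.1 193.9  29.8] ang -20.9 F [ 0.9  0.2 -0.4] op 0.186 q [-0.04  0.44 -0.58  2.12  0.38  0.68 -1.25]
[0.1009, -0.1202, -0.1201, -0.0007, -0.0006, -0.3191] rows>=4.0
```

The opening is 17 mm, so the fingers may still be closing. I'll wait.

apply_moves:
  steps:
    - [0,0,0,0,0,0]
    - [0,0,0,0,0,0]
    - [0,0,0,0,0,0]

```text
time: 29.1
eef_pos: [454.0, 193.9, 29.8]
eef_rot: [[0.934, -0.356, 0.001], [-0.356, -0.934, 0.001], [0.0, -0.001, -1.0]]
contact_force: [0.9, 0.5, 0.2]
opening: 0.102
```

apply_moves:
  steps:
    - [0,0,0,0,0,0]
    - [0,0,0,0,0,0]

```text
time: 29.3
eef_pos: [454.1, 193.9, 29.8]
eef_rot: [[0.934, -0.356, 0.001], [-0.356, -0.934, 0.001], [0.0, -0.001, -1.0]]
contact_force: [-0.7, 0.7, -0.5]
opening: 0.104
```

apply_moves:
  steps:
    - [0,0,-0.015,0,0,0]
    - [0,0,-0.05,0,0,0]
    - [0,0,-0.09,0,0,-0.03]
    - [0.01,-0.015,-0.12,0,0,-0.08]
    - [0.03,-0.04,-0.1201,0,0,-0.14]
    - [0.05,-0.065,-0.1201,0,0,-0.2]
    - [0.075,-0.09,-0.1201,0,0,-0.26]
    - [0.092,-0.11,-0.1201,0,0,-0.32]
    - [0.1009,-0.1202,-0.1201,0,0,-0.3191]
    - [0.1009,-0.1202,-0.1201,0,0,-0.3191]
    - [0.1009,-0.1202,-0.1201,0,0,-0.3191]
    - [0.1009,-0.1202,-0.1201,0,0,-0.3191]

```text
time: 30.5
eef_pos: [590.4, 269.7, 150.6]
eef_rot: [[0.999, -0.045, 0.001], [-0.045, -0.999, 0.0], [0.001, -0.0, -1.0]]
contact_force: [0.5, 0.5, -0.1]
opening: 0.102
```

Run:
```python
from h import *
go((591.1,270.1,110,-2.6))
s,d=shot('w18')
save('w18c',cv2.resize(d['frame'][60:330,160:480],None,fx=2.2,fy=2.2,interpolation=cv2.INTER_CUBIC))
```

```text
t 30.50 pos [590.4 269.7 150.6] ang -2.6 F [ 0.5  0.5 -0.1] op 0.102 q [-0.04  0.52 -0.67  1.69  0.36  1.06 -0.87]
[0.0007, -0.0004, 0.0406, -0.0003, -0.0007, 0.0001] rows>=0.8
```

View pics/w18c.png

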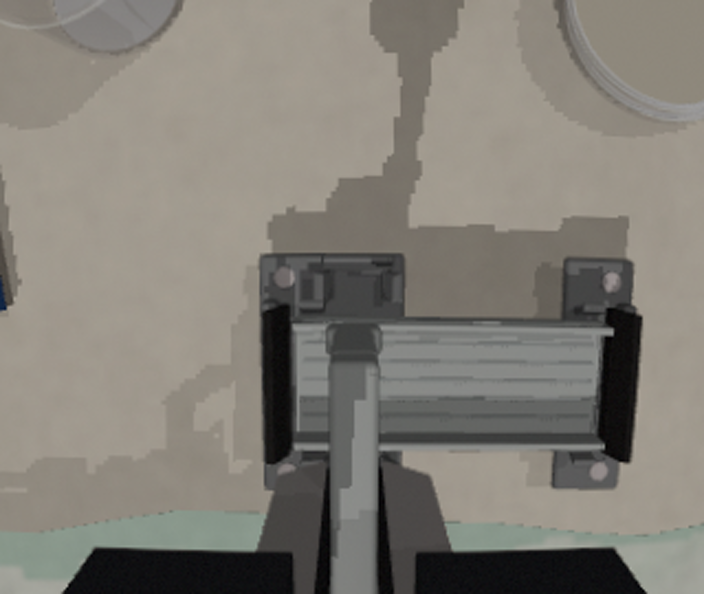

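Run:
```python
from h import *
s,d=load('w18')
f=lambda q,z: wpts(d,s,np.array(q,float)/2.2+[160,60],z)[:,:2].round(1).tolist()
print('pocket posts inner',f([(325,285),(381,285)],40),f([(325,285),(381,285)],18))
print('tray ends top',f([(293,325),(612,331),(299,450),(605,448)],38))
print('gate outer tops',f([(264,308),(638,315),(264,462),(632,460)],40))
print('foot',f([(327,325),(382,325)],126))
save('w18d',cv2.resize(d['frame'][165:285,270:350],None,fx=5,fy=5,interpolation=cv2.INTER_CUBIC))
```

```text
pocket posts inner [[582.0, 309.3], [601.9, 308.3]] [[581.1, 307.0], [602.5, 306.1]]
tray ends top [[569.6, 295.1], [687.9, 288.3], [568.9, 247.8], [686.4, 242.6]]
gate outer tops [[559.7, 302.1], [697.5, 294.4], [555.6, 244.3], [697.1, 237.7]]
foot [[585.3, 307.7], [599.2, 307.1]]
```

View pics/w18d.png

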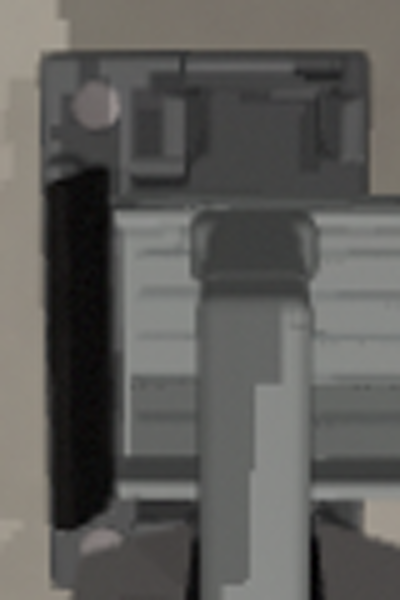

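Pocket centre x is about 592 and the foot about 592.2, so they are aligned. Lowering.

apply_moves:
  steps:
    - [0.001,-0.0004,0.025,0,0,0]
    - [0.001,-0.0004,0.055,0,0,0]
    - [0.001,-0.0004,0.07,0,0,0]
    - [0.001,-0.0004,0.08,0,0,0]
    - [0.001,-0.0004,0.088,0,0,0]
    - [0.001,-0.0004,0.095,0,0,0]
    - [0.001,-0.0004,0.1,0,0,0]
    - [0.001,-0.0004,0.103,0,0,0]
    - [0.001,-0.0004,0.104,0,0,0]

```text
time: 31.45
eef_pos: [592.1, 270.2, 47.6]
eef_rot: [[0.999, -0.045, 0.002], [-0.045, -0.999, 0.0], [0.002, -0.0, -1.0]]
contact_force: [-4.4, -5.7, 20.1]
opening: 0.106
```

Run:
```python
from h import *
go((591.1,270.1,47.8,-2.6))
```

```text
t 31.45 pos [592.1 270.2  47.6] ang -2.6 F [-4.4 -5.7 20.1] op 0.106 q [-0.08  0.63 -0.62  1.75  0.45  0.9  -0.94]
[-0.001, 0.0002, -0.0002, -0.0003, -0.0021, -0.0001] rows>=0.0
```

apply_moves:
  steps:
    - [0,0,0,0,0,0]
    - [0,0,0,0,0,0]
    - [0,0,0,0,0,0]
    - [0,0,0,0,0,0]
    - [0,0,0,0,0,0]
  hand: 0.6

```text
time: 31.95
eef_pos: [592.2, 270.2, 47.5]
eef_rot: [[0.999, -0.046, 0.002], [-0.046, -0.999, 0.0], [0.002, -0.0, -1.0]]
contact_force: [0.2, 0.3, -0.2]
opening: 0.397
```

apply_moves:
  steps:
    - [0,0,-0.03,0,0,0]
    - [0,0,-0.08,0,0,0]
    - [0,0,-0.13,0,0,0]
    - [0,0,-0.15,0,0,0]
    - [0,0,-0.15,0,0,0]

```text
time: 32.45
eef_pos: [593.2, 271.1, 201.3]
eef_rot: [[0.999, -0.046, 0.007], [-0.046, -0.999, 0.002], [0.007, -0.002, -1.0]]
contact_force: [-0.1, 0.3, 0.0]
opening: 0.397
```

Run:
```python
from h import *
s,d=shot('w19')
save('w19c',cv2.resize(d['frame'][60:330,160:480],None,fx=2.2,fy=2.2,interpolation=cv2.INTER_CUBIC))
go((451.5,-150,180,3.5))
```

```text
t 32.50 pos [592.4 270.4 198.9] ang -2.6 F [ 0.2 -0.3 -0.4] op 0.399 q [-0.02  0.47 -0.69  1.64  0.33  1.14 -0.84]
[-0.1216, 0.4265, 0.0179, -0.0008, -0.0044, -0.1068] rows>=8.9
```

View pics/w19c.png

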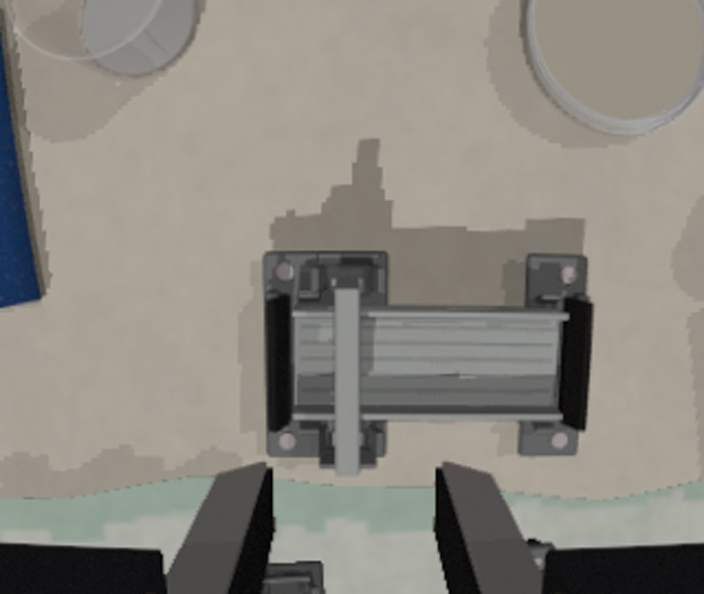

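The narrow comb is seated. On to the wide comb.

apply_moves:
  steps:
    - [-0.01,0.035,0,0,-0.001,-0.01]
    - [-0.023,0.08,0,0,-0.001,-0.02]
    - [-0.036,0.127,0,0,-0.002,-0.03]
    - [-0.05,0.175,0,0,-0.002,-0.045]
    - [-0.064,0.222,0,0,-0.003,-0.06]
    - [-0.077,0.27,0.005,0,-0.003,-0.07]
    - [-0.09,0.317,0.01,0,-0.004,-0.08]
    - [-0.103,0.362,0.0179,0,-0.0044,-0.09]
    - [-0.115,0.4,0.0179,0,-0.0044,-0.1068]
    - [-0.1216,0.4265,0.0179,0,-0.0044,-0.1068]
    - [-0.1216,0.4265,0.0179,0,-0.0044,-0.1068]
    - [-0.1216,0.4265,0.0179,0,-0.0044,-0.1068]
  hand: 0.3

```text
time: 33.7
eef_pos: [450.9, -150.1, 179.1]
eef_rot: [[0.998, 0.06, -0.001], [0.06, -0.998, 0.002], [-0.001, -0.002, -1.0]]
contact_force: [0.2, 1.1, -0.1]
opening: 0.698
```

Run:
```python
from h import *
s,d=shot('w20')
save('w20c',cv2.resize(d['frame'][60:330,160:480],None,fx=2.2,fy=2.2,interpolation=cv2.INTER_CUBIC))
go()
```

```text
t 33.75 pos [ 451.3 -149.3  179.3] ang 3.5 F [-0.4  0.2  0.6] op 0.695 q [ 0.73  0.17 -0.6   2.04  0.12  0.96  0.13]
```

View pics/w20c.png

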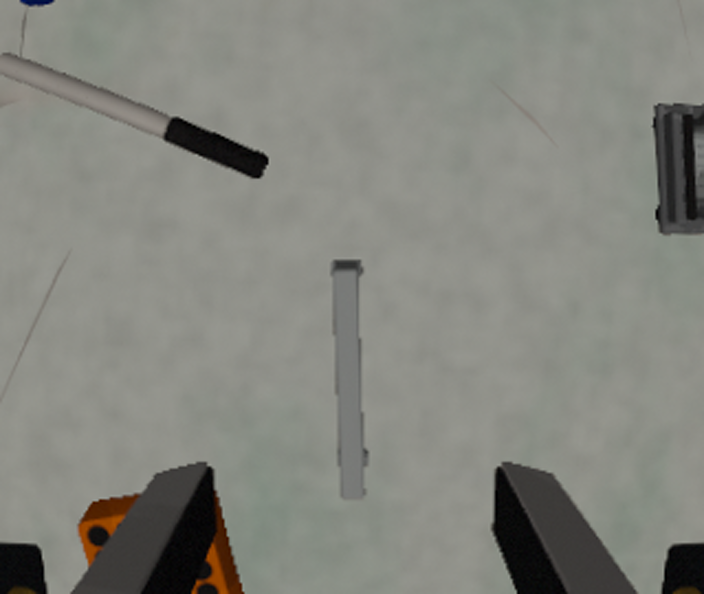

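Run:
```python
from h import *
s,d=load('w20')
q=[(332.5,272),(358.5,272),(364.5,499),(341,499)]
f=lambda q,z: wpts(d,s,np.array(q,float)/2.2+[160,60],z)
W=f(q,52); c,e,a=quad(W); print(c,e,a); print('rack near',f([(82,515),(145,492)],27).round(0).tolist()); go((c[0],c[1],28,a-90))
```

```text
[ 449.2 -152.8] [ 9.8 90.3  9.4 90.3] -84.9
rack near [[332.0, -224.0, 27.0], [362.0, -210.0, 27.0]]
t 33.75 pos [ 451.3 -149.3  179.3] ang 3.5 F [-0.4  0.2  0.6] op 0.695 q [ 0.73  0.17 -0.6   2.04  0.12  0.96  0.13]
[-0.0022, 0.0036, 0.1513, 0.0012, 0.0026, 3.1139] rows>=20.8
```

apply_moves:
  steps:
    - [-0.0022,0.0036,0.04,0.001,0.0026,-0.028]
    - [-0.0022,0.0036,0.085,0.001,0.0026,-0.028]
    - [-0.0022,0.0036,0.12,0.001,0.0026,-0.028]
    - [-0.0022,0.0036,0.14,0.001,0.0026,-0.028]
    - [-0.0022,0.0036,0.15,0.001,0.0026,-0.028]
    - [-0.0022,0.0036,0.151,0.001,0.0026,-0.028]
    - [-0.0022,0.0036,0.151,0.001,0.0026,-0.028]

```text
time: 34.45
eef_pos: [449.8, -152.3, 28.9]
eef_rot: [[0.996, 0.09, 0.002], [0.09, -0.996, 0.003], [0.002, -0.003, -1.0]]
contact_force: [-0.9, 0.3, 0.3]
opening: 0.701
```

apply_moves:
  steps:
    - [0,0,0,0,0,0]
    - [0,0,0,0,0,0]
    - [0,0,0,0,0,0]
    - [0,0,0,0,0,0]
    - [0,0,0,0,0,0]
    - [0,0,0,0,0,0]
    - [0,0,0,0,0,0]
    - [0,0,0,0,0,0]
    - [0,0,0,0,0,0]
    - [0,0,0,0,0,0]
  hand: 1
  newtons: 20

```text
time: 35.45
eef_pos: [449.8, -152.3, 28.8]
eef_rot: [[0.996, 0.09, 0.002], [0.09, -0.996, 0.003], [0.002, -0.003, -1.0]]
contact_force: [-0.4, 0.8, -1.5]
opening: 0.104
```

Run:
```python
from h import *
a=np.radians(1.0); x,y=605.4-48*np.cos(a),114.3-48*np.sin(a); print(x,y)
go((x,y,150,1.0))
```

```text
557.4073106324931 113.4622844910104
t 35.45 pos [ 449.8 -152.3   28.8] ang 5.2 F [-0.4  0.8 -1.5] op 0.104 q [ 0.64  0.4  -0.52  2.16  0.33  0.65 -0.02]
[0.1314, -0.2553, -0.1202, -0.0027, -0.0023, 0.0729] rows>=6.2
```

apply_moves:
  steps:
    - [0,0,-0.015,0,0,0]
    - [0,0,-0.05,0,0,0]
    - [0,0,-0.09,0,0,0]
    - [0.013,-0.025,-0.12,0,0,0.01]
    - [0.03,-0.06,-0.1202,0,0,0.02]
    - [0.05,-0.1,-0.1202,0,0,0.03]
    - [0.07,-0.14,-0.1202,-0.001,0,0.045]
    - [0.092,-0.18,-0.1202,-0.002,0,0.06]
    - [0.112,-0.22,-0.1202,-0.0027,0,0.0729]
    - [0.126,-0.245,-0.1202,-0.0027,0,0.0729]
    - [0.1314,-0.2558,-0.1202,-0.0027,0,0.0729]
    - [0.1314,-0.2558,-0.1202,-0.0027,0,0.0729]

```text
time: 36.65
eef_pos: [557.2, 115.4, 149.7]
eef_rot: [[1.0, 0.02, 0.002], [0.02, -1.0, 0.001], [0.002, -0.001, -1.0]]
contact_force: [-0.0, -0.8, -0.6]
opening: 0.109
```

apply_moves:
  steps:
    - [0,0,0,0,0,0]
    - [0,0,0,0,0,0]
    - [0,0,0,0,0,0]

```text
time: 36.95
eef_pos: [557.1, 113.9, 149.8]
eef_rot: [[1.0, 0.018, 0.002], [0.018, -1.0, 0.0], [0.002, -0.0, -1.0]]
contact_force: [0.2, -0.8, -0.5]
opening: 0.101
```

Run:
```python
from h import *
go((557.6,114,46.8,1.0))
s,d=shot('w21')
save('w21c',cv2.resize(d['frame'][60:330,160:480],None,fx=2.2,fy=2.2,interpolation=cv2.INTER_CUBIC))
```

```text
t 36.95 pos [557.1 113.9 149.8] ang 1.0 F [ 0.2 -0.8 -0.5] op 0.101 q [ 0.24  0.39 -0.68  1.87  0.29  0.98 -0.55]
[0.0003, -0.0, 0.103, -0.0001, -0.0019, 0.0005] rows>=2.1
```

View pics/w21c.png

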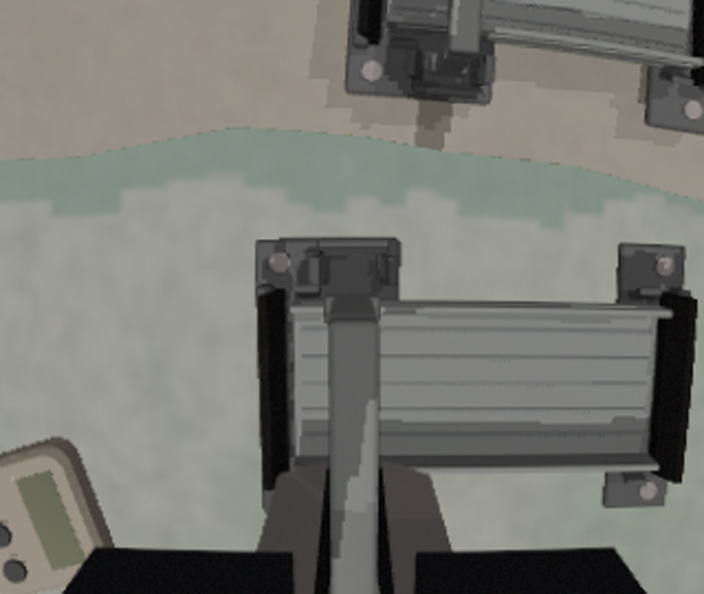

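Run:
```python
from h import *
s,d=load('w21')
f=lambda q,z: wpts(d,s,np.array(q,float)/2.2+[160,60],z)[:,:2].round(1).tolist()
print(f([(322,270),(378,270)],40),f([(322,270),(378,270)],18))
print('tray',f([(291,303),(671,316),(297,468),(658,470)],38))
print('foot',f([(326,318),(380,318)],120))
save('w21d',cv2.resize(d['frame'][155:275,270:350],None,fx=5,fy=5,interpolation=cv2.INTER_CUBIC))
```

```text
[[545.3, 158.2], [565.1, 158.6]] [[544.5, 156.4], [565.8, 156.8]]
tray [[534.2, 146.0], [676.8, 145.3], [536.5, 83.8], [678.1, 84.1]]
foot [[549.3, 152.6], [563.3, 152.8]]
```

View pics/w21d.png

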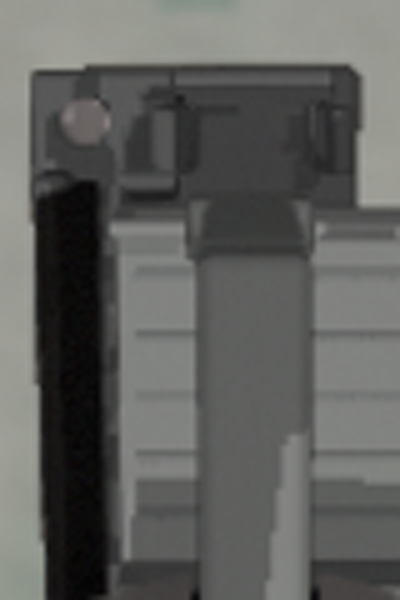

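apply_moves:
  steps:
    - [-0.001,0,0.025,0,-0.002,0]
    - [-0.001,0,0.055,0,-0.002,0]
    - [-0.001,0,0.07,0,-0.002,0]
    - [-0.001,0,0.08,0,-0.002,0]
    - [-0.001,0,0.088,0,-0.002,0]
    - [-0.001,0,0.095,0,-0.002,0]
    - [-0.001,0,0.1,0,-0.002,0]
    - [-0.001,0,0.103,0,-0.002,0]
    - [-0.001,0,0.104,0,-0.002,0]

```text
time: 37.9
eef_pos: [556.9, 114.2, 46.6]
eef_rot: [[1.0, 0.018, 0.001], [0.018, -1.0, -0.0], [0.001, 0.0, -1.0]]
contact_force: [-5.1, -3.1, 21.3]
opening: 0.108
```

Run:
```python
from h import *
go((557.6,114,46.8,1.0))
```

```text
t 37.90 pos [556.9 114.2  46.6] ang 1.0 F [-5.1 -3.1 21.3] op 0.108 q [ 0.17  0.52 -0.62  1.95  0.41  0.8  -0.66]
[0.0007, 0.0002, -0.0002, 0.0, -0.0009, 0.0006] rows>=0.0
```

It seated at the expected height. I'll release, lift, back off and check.

apply_moves:
  steps:
    - [0,0,0,0,0,0]
    - [0,0,0,0,0,0]
    - [0,0,0,0,0,0]
    - [0,0,0,0,0,0]
    - [0,0,0,0,0,0]
  hand: 0.6

```text
time: 38.4
eef_pos: [556.9, 114.2, 46.6]
eef_rot: [[1.0, 0.018, 0.001], [0.018, -1.0, -0.0], [0.001, 0.0, -1.0]]
contact_force: [-0.3, 0.4, -0.2]
opening: 0.396
```

apply_moves:
  steps:
    - [0,0,-0.03,0,0,0]
    - [0,0,-0.08,0,0,0]
    - [0,0,-0.13,0,0,0]
    - [0,0,-0.17,0,0,0]
    - [0,0,-0.17,0,0,0]
    - [0,0,-0.17,0,0,0]
    - [0,0,-0.17,0,0,0]

```text
time: 39.1
eef_pos: [556.1, 113.9, 215.5]
eef_rot: [[1.0, 0.018, -0.001], [0.018, -1.0, -0.0], [-0.001, 0.0, -1.0]]
contact_force: [-0.9, 0.5, 0.5]
opening: 0.4
```

Run:
```python
from h import *
s,d=shot('w22')
save('w22c',cv2.resize(d['frame'][60:330,160:480],None,fx=2.2,fy=2.2,interpolation=cv2.INTER_CUBIC))
go((560,-220,220,1))
```

```text
t 39.15 pos [556.  113.9 215.3] ang 1.0 F [-0.  -0.4  0. ] op 0.396 q [ 0.27  0.32 -0.71  1.8   0.23  1.1  -0.5 ]
[-0.0021, 0.334, -0.0047, 0.0003, 0.0012, 0.0006] rows>=6.7
```

View pics/w22c.png

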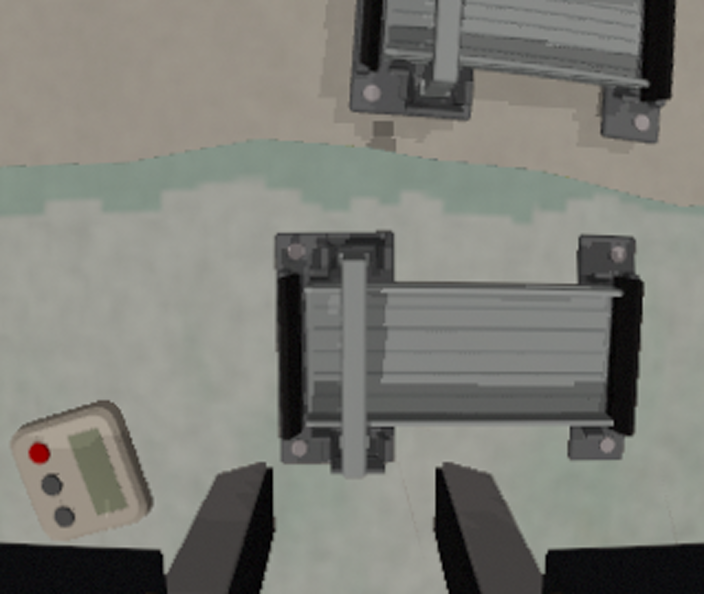

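apply_moves:
  steps:
    - [0,0.04,0,0,0,0]
    - [0,0.085,0,0,0,0]
    - [0,0.13,0,0,0,0]
    - [0,0.18,0,0,0,0]
    - [0,0.23,0,0,0,0]
    - [0,0.28,0,0,0,0]
    - [0,0.32,0,0,0,0]
    - [0,0.334,0,0,0,0]
    - [0,0.334,0,0,0,0]
    - [0,0.334,0,0,0,0]
    - [0,0.334,0,0,0,0]

```text
time: 40.25
eef_pos: [562.2, -218.0, 215.0]
eef_rot: [[1.0, 0.02, -0.002], [0.02, -1.0, 0.0], [-0.002, -0.0, -1.0]]
contact_force: [-0.7, -0.2, -0.1]
opening: 0.403
```

Run:
```python
from h import *
d=snapshot('top'); np.savez('top9.npz',**d); e=snapshot('scene'); np.savez('scene9.npz',**e)
save('top9c',cv2.resize(d['frame'][150:320,200:520],None,fx=2.5,fy=2.5,interpolation=cv2.INTER_CUBIC))
save('sc9c',cv2.resize(e['frame'][160:330,200:450],None,fx=3.2,fy=3.2,interpolation=cv2.INTER_CUBIC))
C={'small':(632.3,-48,6.6,84,34),'large':(605.4,114.3,1.0,144,64),'middle':(627.4,268.5,-2.6,120,48)}
for nm,D in (('top',d),('scene',e)):
    P=cloud(D).reshape(-1,3)
    for n,(x,y,a,L,w) in C.items():
        a=np.radians(a); q=P-[x,y,0]; u=q[:,0]*np.cos(a)+q[:,1]*np.sin(a); v=-q[:,0]*np.sin(a)+q[:,1]*np.cos(a)
        m=(np.abs(v)<w/2-8)&(np.abs(u)<L/2-12)&(P[:,2]<32)
        A=np.c_[u[m],v[m],np.ones(m.sum())]; c=np.linalg.lstsq(A,P[m,2],rcond=None)[0]
        print(nm,n,'floor z %.1f (exp 22, bench bias ~+3) slopes %.3f %.3f'%(c[2],c[0],c[1]))
        px={'large':-48,'middle':-36}.get(n)
        if px:
            m=(np.abs(u-px)<12)&(np.abs(v)<46)&(P[:,2]>60); print('  bar top z %.1f x %.1f y %.1f n %d'%(np.median(P[m,2]),np.median(u[m]),v[m].mean(),m.sum()))
d0=dict(np.load('top0.npz')); df=cv2.absdiff(d0['frame'],d['frame']).max(2)
print('timer diff',df[285:318,328:362].mean(),'beaker diff',df[243:280,133:176].mean())
print(state()['contact_force'])
```

```text
top small floor z 22.8 (exp 22, bench bias ~+3) slopes 0.005 -0.023
top large floor z 22.5 (exp 22, bench bias ~+3) slopes -0.000 0.001
  bar top z 69.9 x -49.8 y 0.7 n 242
top middle floor z 22.4 (exp 22, bench bias ~+3) slopes 0.002 -0.008
  bar top z 70.0 x -36.5 y -1.4 n 209
scene small floor z 22.4 (exp 22, bench bias ~+3) slopes 0.015 -0.032
scene large floor z 22.5 (exp 22, bench bias ~+3) slopes -0.010 0.000
  bar top z 68.8 x -51.1 y -0.7 n 238
scene middle floor z 22.7 (exp 22, bench bias ~+3) slopes -0.011 0.003
  bar top z 68.8 x -37.4 y -2.1 n 193
timer diff 5.381461675579323 beaker diff 11.257699560025141
[0.17757075 1.01423687 0.04335868]
```

View pics/top9c.png

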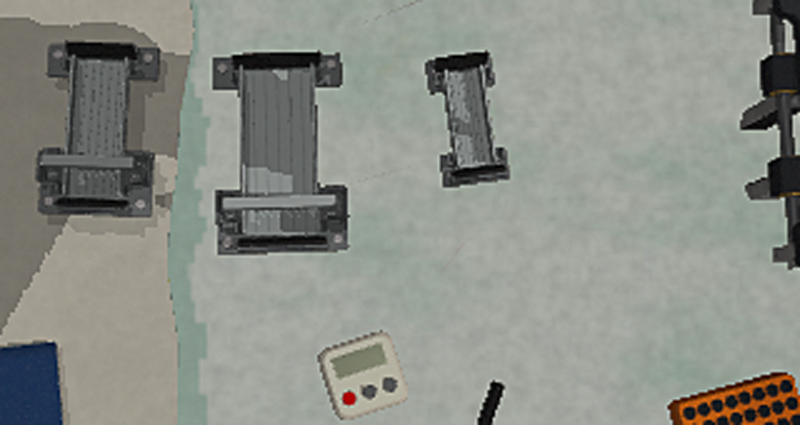

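View pics/sc9c.png

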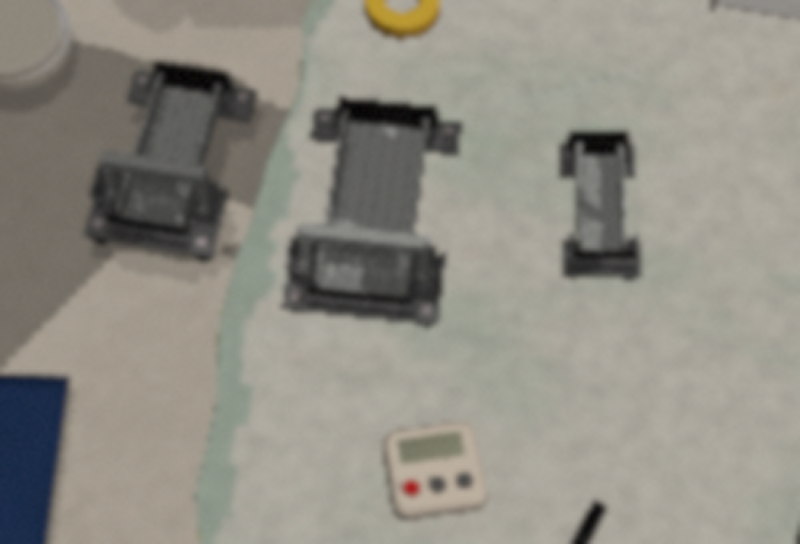

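```bash
python3 -c "
from h import *
print(arm.hand_in())"
```

```text
the job is handed in; nothing more can be done
None
```

I took the stack apart, set each tray floor down in the frame of its size, and stood both combs in their pockets. Everything was released, the arm was moved clear, and I handed the job in at about 40 s of the 141 s allowed. The hand-in gives no verdict.

**Last checks (top and scene depth):**

| Check | Measured | Expected |
|---|---|---|
| Tray floor height, all three | 22.4–22.8 mm | 22 mm |
| Tray slope, large and middle | within about 0.011 rad | below 0.06 rad |
| Tray slope, small (few pixels, noisy) | up to 0.032 rad | below 0.06 rad |
| Comb bar tops | 69–70 mm | 70 mm |
| Comb offset along the frame, narrow | −0.5 to −1.4 mm | within 6 mm |
| Comb offset along the frame, wide | −1.8 to −3.1 mm | within 6 mm |
| Comb offset across the frame, both | within about 2 mm | within 9 mm |

**Tray position and angle:** I did not re-measure these after release. They rest on the pictures, which show each tray between its gates, and on the gripper positions at release.

**Disagreement:** the wide comb's −1.8 to −3.1 mm reading is larger than the gripper position at release, which put it within about 1 mm. The cameras look at it from an angle and are only good to about 2 mm.

**Timer and beaker:** the timer looks unchanged in the before and after pictures. The beaker's image changed a little, which I take to be the arm's shadow; I never moved near it, but I did not measure its position again.

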